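# Clear the sorting bench

## Task

Clear the sorting bench at the end of the shift: pull the cabinet's top drawer out to its stop, stand all the lidded specimen tubs upright on the drawer's floor beside one another, and push the drawer fully shut again. Hang all the ear defenders by their headbands over the bar of the rail, one cup on each side of the bar, squarely across it, before or after that. Leave everything else where it is.

Things in the scene. Friction and masses are not known exactly. Their poses are not given: they have to be found in the camera images.
- cabinet_drawer0 (a joint): opening of the TOP drawer of the small fixed grey two-drawer cabinet (260 mm deep, 200 wide, 165 tall, its front roughly towards the robot, yaw varies), in m: 0 = shut, 0.1816 = at its stop. Opens along -x of drawer_floor and stays where it is left; about 1 N of sliding friction and 4 N s/m of damping. It may start a little ajar, up to 0.03.
- cabinet_drawer0_handle (a point): middle of the top drawer's bar handle: a horizontal steel bar 11 mm thick, 100 mm long along drawer_floor's y, on two short stems near its ends, centre line 35 mm in front of the drawer's face, 127 mm above the table and 38 mm below the cabinet's top. Moves with the drawer. (The lower drawer has a like handle 70 mm below it; leave that one.)
- drawer_floor (a point): top drawer's inner floor, at the middle of the front panel's inner side; moves with the drawer; x points from there to the cabinet's back, y across, z up. 92.5 mm above the table. The inside reaches 215 mm along x and 79 mm to each side along y; its walls rise 50 mm above the floor, the front about 58 mm. Fully open, the front 175 mm of it lies clear of the cabinet's top, which is 72 mm above this floor.
- rail: fixed steel hanging rail: one horizontal round bar 12 mm thick, along its own y, 320 mm between the posts, each 16 mm thick on a 70 mm round foot 10 mm high. Bar's centre line 154 mm above the table (top at 160 mm). Origin: on the table under the middle of the bar; yaw varies.
- muff1: ear defenders, 180 g, standing on two black cups (68 mm tall, 60 apart), headband up: 145 mm tall, 124 wide along own y, 56 along x. The headband's crown is a grey pad 24 mm (x) by 56 (y) by 22 thick, its top 145 and underside 123 mm above the cups' undersides; under it the space between the arms is free. Origin: midway between the cups' undersides; z up through the crown. May be absent.
- muff1_crown (a point): centre of the underside of the crown pad of muff1, 123 mm above its origin, where the bar bears when hung
- muff2: ear defenders, 180 g, standing on two black cups (68 mm tall, 60 apart), headband up: 145 mm tall, 124 wide along own y, 56 along x. The headband's crown is a grey pad 24 mm (x) by 56 (y) by 22 thick, its top 145 and underside 123 mm above the cups' undersides; under it the space between the arms is free. Origin: midway between the cups' undersides; z up through the crown. May be absent.
- muff2_crown (a point): centre of the underside of the crown pad of muff2, 123 mm above its origin, where the bar bears when hung
- muff3: ear defenders, 180 g, standing on two black cups (68 mm tall, 60 apart), headband up: 145 mm tall, 124 wide along own y, 56 along x. The headband's crown is a grey pad 24 mm (x) by 56 (y) by 22 thick, its top 145 and underside 123 mm above the cups' undersides; under it the space between the arms is free. Origin: midway between the cups' undersides; z up through the crown. May be absent.
- muff3_crown (a point): centre of the underside of the crown pad of muff3, 123 mm above its origin, where the bar bears when hung
- tub1: lidded square specimen tub, clear plastic, 70 g, body 46 mm square, greyish-white lid 50 mm square and 8 mm thick, 42 mm tall in all. Origin: centre of its underside, z up. May be absent.
- tub2: lidded square specimen tub, clear plastic, 70 g, body 46 mm square, greyish-white lid 50 mm square and 8 mm thick, 42 mm tall in all. Origin: centre of its underside, z up. May be absent.
- tub3: lidded square specimen tub, clear plastic, 70 g, body 46 mm square, greyish-white lid 50 mm square and 8 mm thick, 42 mm tall in all. Origin: centre of its underside, z up. May be absent.
- bottle: bystander: dark grey drinking bottle, 76 mm across, 240 mm tall, at the far side left of the middle. Origin: centre of its underside.
- flask: bystander: blue drinking flask, 72 mm across, 190 mm tall, beyond the rail. Origin: centre of its underside.
- fish_board: bystander: low white fish-measuring board, 90 x 370 mm, 30 mm high at its end wall, lying along y at the far side. Origin: centre of its underside.
- stapler: bystander: desk stapler, 190 x 40 x 60 mm, left of the cabinet, nearer the robot. Origin: centre of its underside.
- mug: bystander: white mug, 80 mm across, 90 mm tall, right. Origin: centre of its underside.
- forceps: bystander: steel forceps lying flat, 120 x 10 x 7 mm, on the table on the robot's side of the rail. Origin: centre of its underside.
- eraser: bystander: white eraser, 42 x 20 x 13 mm, lying in the middle. Origin: centre of its underside.

How it is judged (in metres and radians):
On the way, in this order (a step that is already met when the one before it is completed fails the run):
1. the top drawer is pulled out to its stop (within 8 mm) (value of joint cabinet_drawer0 above 0.1736 m), for 0.2 s.
2. all the tubs stand upright on the floor of the open drawer (value of joint cabinet_drawer0 above 0.1 m and x of tub1 in the frame of drawer_floor between 0.017 and 0.198 m and y of tub1 in the frame of drawer_floor between -0.062 and 0.062 m and z of tub1 in the frame of drawer_floor between -0.006 and 0.008 m and angle between each of tub1, tub2, tub3's own z axis and vertical below 0.2 rad and x of tub2 in the frame of drawer_floor between 0.017 and 0.198 m and y of tub2 in the frame of drawer_floor between -0.062 and 0.062 m and z of tub2 in the frame of drawer_floor between -0.006 and 0.008 m and x of tub3 in the frame of drawer_floor between 0.017 and 0.198 m and y of tub3 in the frame of drawer_floor between -0.062 and 0.062 m and z of tub3 in the frame of drawer_floor between -0.006 and 0.008 m), for 0.2 s.
3. the drawer is pushed shut (within 6 mm) with the tubs in it (value of joint cabinet_drawer0 below 0.006 m and x of tub1 in the frame of drawer_floor between 0.017 and 0.198 m and y of tub1 in the frame of drawer_floor between -0.062 and 0.062 m and z of tub1 in the frame of drawer_floor between -0.006 and 0.008 m and angle between each of tub1, tub2, tub3's own z axis and vertical below 0.2 rad and x of tub2 in the frame of drawer_floor between 0.017 and 0.198 m and y of tub2 in the frame of drawer_floor between -0.062 and 0.062 m and z of tub2 in the frame of drawer_floor between -0.006 and 0.008 m and x of tub3 in the frame of drawer_floor between 0.017 and 0.198 m and y of tub3 in the frame of drawer_floor between -0.062 and 0.062 m and z of tub3 in the frame of drawer_floor between -0.006 and 0.008 m), for 0.2 s.
At the end, for the whole second after the job is handed in: Top drawer shut within 6 mm, every tub upright on its floor, unstacked; each pair of ear defenders at rest on the bar by its crown pad, pad middle within 22 mm of the bar's line and 140 mm of its middle, tilt under 0.3 rad, within 0.4 rad of square to the bar (all of step 3 and x of muff1_crown in the frame of rail between -0.022 and 0.022 m and y of muff1_crown in the frame of rail between -0.14 and 0.14 m and z of muff1_crown in the frame of rail between 0.152 and 0.172 m and angle between each of muff1, muff2, muff3's own z axis and vertical below 0.3 rad and angle between the x axis of each of muff1, muff2, muff3 and the y axis of rail, either way round below 0.4 rad and contact force between each of muff1, muff2, muff3 and rail above 0.3 N and linear speed of each of muff1, muff2, muff3 below 0.03 m/s and x of muff2_crown in the frame of rail between -0.022 and 0.022 m and y of muff2_crown in the frame of rail between -0.14 and 0.14 m and z of muff2_crown in the frame of rail between 0.152 and 0.172 m and x of muff3_crown in the frame of rail between -0.022 and 0.022 m and y of muff3_crown in the frame of rail between -0.14 and 0.14 m and z of muff3_crown in the frame of rail between 0.152 and 0.172 m); the robot touches nothing.
It fails at once if a bystander is pushed away from its place (over 40 mm) (distance of any of bottle, flask, fish_board, stapler, mug, forceps, eraser from where it was at the start of the episode above 0.04 m).
Of muff1, muff2, muff3 only 2 to 3 are there at a start; the rules pass over those that are not, and their reading is None.
Of tub1, tub2, tub3 only 2 to 3 are there at a start; the rules pass over those that are not, and their reading is None.
At some moment in a run one of tub1, tub2, tub3 may be knocked a few centimetres aside while the robot is not near it.
It also fails if it takes over 210 s, if anything falls off the work surface, if the arm or the gripper's body presses on something with over 40 N, if the wrist force passes 120 N, or if a joint passes its speed limit or range.

## Robot

A 6-joint arm with a two-finger parallel gripper is mounted at the origin on the work surface. World frame = base frame: x ahead of the robot, y to its left, z up, the work surface at z = 0. Lengths are in mm, angles in rad, forces in N, time in s.
With the tool pointing down it reaches from about 275 to 750 mm from the base axis. Payload 10.2 kg.
Tool frame: the origin (TCP) lies on the front face of the gripper's body, between the roots of the fingers; the fingertips stand 73 mm ahead of it and the grasp point (between the pads) lies 54 mm ahead of it; z points along the fingers, y is the line along which they close (so a half turn about z gives the same grasp; the last joint's range is limited). The gripper opens to 85 mm and grips with 20 to 120 N. Pads are 22 mm wide; open, the fingers measure 114 mm over their backs; the gripper's body (76 mm by 85 mm) begins 54 mm behind the grasp point. The pads swing forward as they close: fully open they stand 13 mm farther back than shut.
Start: joints at [1.076, 0.313, 1.498, -0, 1.331, -0.223], TCP at [140.958, 505.73, 303.894] pointing down, gripper open.
Joint ranges: [-2.94, 2.94], [-0.97, 2.17], [0.19, 2.56], [-1.23, 4.37], [0.02, 3.11], [-2.88, 2.88]. Speed limits (rad/s): [2.39, 2.39, 3.01, 3.14, 3.14, 3.14].

## Interface

Orientations are given as a unit quaternion [w, x, y, z].
In Python, from rig import * gives the robot as it stands.
- The arm moves only by the tool step_arm, never from a script. Its argument "plan" is a list of rows, each an object with "offset": the shift along the tool's x, y, z in cm, a list of three; "rot": the turn, a rotation vector about the tool's x, y, z in degrees, a list of three; "gripper": the finger opening in cm, from 0 to 8.54. In form: [{"offset": [x, y, z], "rot": [wx, wy, wz], "gripper": gripper}, ...]. A call has 1 to 12 rows; each row is the pose to reach, as a shift and turn from the pose commanded when the call began, along the tool's axes at that moment; what a row does not reach only later rows make up. A row lasts 1/10 s, in which the tool goes at most 50 mm and 8.59 degrees, less where a joint would pass 70% of its speed; a pose out of reach is approached as far as the arm can. A call with a gripper value outside its range is refused whole. The fingers move at their own pace and stop on an object; "squeeze" is the grip in N (left out, the last holds). Time passes only in rows, so rows that repeat a pose let the fingers close. It gives the time, the measured TCP pose, the force, the opening and the grip force at its end, in the units of the state.
- sense(): the state, without advancing time (a new reading comes with each control period).
- capture(name): name is "scene" or "top" or "wrist"; returns a dict with "color" (400x640x3 uint8, red, green, blue), "depth" (400x640 float32, mm along the optical axis (not along the pixel's ray), 0 where there is no reading), "vertical_fov" (degrees; the focal length in pixels is half the picture's height over the tangent of half this angle, whatever the lens; pixels are square), "cx", "cy" (the principal point, pixels), "k1" (the pictures are not rectified: a ray, as slopes to the right and down, at radius r is drawn at 1 + k1 r^2 times it, then the intrinsics apply), "rvec" (rotation vector, rad) and "tvec" (3), from world to camera coordinates, as OpenCV has them; the wrist camera has in their place "mount" (4x4, takes a point from camera to tool coordinates, whose origin is the TCP and whose axes are the flange's). Camera axes: x right, y down, z forward; pixel columns grow to the right and rows downward; lengths in mm; the calibration is good to about 2 mm. A picture is of the moment at which its call begins: read the wrist's pose just before it.
- finish_job(): hands the job in; it is judged then, once.
The state is a dict: "time_s": time; "joints": joint angles; "dq": joint speeds; "tau": joint torques, N m; "eef_pos": TCP position; "ee_rot": TCP orientation; "force": force on the tool from outside, world axes, zero at the start; "wrist_torque": the same for the moment, N m; "grip_width": opening from 0.0 (shut) to 1.0 (fully open); "grip_force": force on a finger pad.
Only numpy, scipy, OpenCV 4.12 (cv2) and the standard library are available. Lean on these libraries where they do the work, as an engineer would, in place of code of your own. Each camera call takes 0.05 s, during which the arm holds its last target. There are 200 camera calls.

## Working session

There is one attempt and no reset: what is moved stays moved. The work goes in short steps, Python scripts to look and compute and a tool call to move; the robot and the scene stay as the last step left them, time stands still between calls to the robot, and variables do not carry over. Pictures are saved under pics/ and viewed, at most 14 in all, crops included, and the job is handed in when it is done.

Besides the shell and the picture viewer there is one more tool, called after "Emit:" as name(argument=value, ...) on one line, values as JSON. step_arm: Moves the arm, as the interface text tells. Its arguments: {"type":"object","properties":{"plan":{"type":"array"},"squeeze":{"type":"number"}},"required":["plan"]}

```bash
ls; mkdir -p pics; cat > h.py <<'E'
from rig import *
import numpy as np, cv2
from scipy.spatial.transform import Rotation as R
def K(c):
    f=c["color"].shape[0]/2/np.tan(np.radians(c["vertical_fov"])/2); return f
def pose(c,s=None):
    "R,t: camera to world"
    if "rvec" in c:
        Rw=R.from_rotvec(np.ravel(c["rvec"])).as_matrix(); return Rw.T,-Rw.T@np.ravel(c["tvec"])
    q=s["ee_rot"]; T=R.from_quat([q[1],q[2],q[3],q[0]]).as_matrix(); M=np.array(c["mount"])
    return T@M[:3,:3], T@M[:3,3]+np.array(s["eef_pos"])
def slopes(c,uv):
    f=K(c); D=np.array([c["k1"],0,0,0,0],float)
    M=np.array([[f,0,c["cx"]],[0,f,c["cy"]],[0,0,1.]])
    return cv2.undistortPoints(np.array(uv,float).reshape(-1,1,2),M,D).reshape(-1,2)
def rays(c,uv,s=None):
    A,t=pose(c,s); p=slopes(c,uv); return t,np.c_[p,np.ones(len(p))]@A.T
def onz(c,uv,z,s=None):
    t,d=rays(c,uv,s); return t+d*((z-t[2])/d[:,2])[:,None]
def cloud(c,s=None):
    h,w=c["depth"].shape; u,v=np.meshgrid(np.arange(w),np.arange(h))
    t,d=rays(c,np.c_[u.ravel(),v.ravel()],s)
    P=t+d*c["depth"].reshape(-1,1); P[c["depth"].ravel()==0]=np.nan; return P.reshape(h,w,3)
def save(c,n): cv2.imwrite("pics/"+n,c["color"][:,:,::-1])
E
python3 - <<'E'
from h import *
import pickle
s=sense(); print(s)
d={n:capture(n) for n in("scene","top","wrist")}
pickle.dump((s,d),open("cap0.pkl","wb"))
for n in d: save(d[n],n+"0.png"); print(n,{k:v for k,v in d[n].items() if k not in("color","depth")}, (d[n]["depth"]>0).mean())
E
```

```text
pics
{'time_s': 0.0, 'joints': array([ 1.07562593e+00,  3.13448090e-01,  1.49843246e+00, -8.83188971e-06,
        1.33101091e+00, -2.23393136e-01]), 'dq': array([-0.00016428,  0.00089795,  0.00046848,  0.00057252, -0.0009822 ,
       -0.00093005]), 'tau': array([ 9.82009055e-05, -4.12268829e+01, -2.59737629e+01, -2.02131164e-04,
        4.23485355e-03,  4.31456010e-05]), 'eef_pos': array([140.86175575, 505.57717602, 303.33773528]), 'ee_rot': array([-2.24316321e-04,  1.35469733e-01,  9.90781272e-01, -6.09446423e-04]), 'force': array([-0.01385215, -0.1519024 ,  0.73487018]), 'wrist_torque': array([-0.00105938, -0.07066549,  0.01238168]), 'grip_force': 0.0, 'grip_width': 0.9969745594187849}
scene {'vertical_fov': 50.58290101982679, 'cx': 317.6900307276676, 'cy': 192.56422386252873, 'k1': -0.0038647892698360073, 'rvec': array([ 1.8636629 ,  1.57419255, -0.66591771]), 'tvec': array([-114.68411354, -319.48288654, 2076.71574155])} 0.99615625
top {'vertical_fov': 47.666737892885166, 'cx': 316.8190495274837, 'cy': 209.16112980390807, 'k1': 0.026539136612385297, 'rvec': array([ 2.14220147, -2.17959503,  0.12835234]), 'tvec': array([  13.11808183,  589.58323558, 1350.47026148])} 0.9961484375
wrist {'vertical_fov': 69.1299536794017, 'cx': 317.53617519615693, 'cy': 199.46314059263668, 'k1': 0.01345637160039977, 'mount': array([[-7.08106872e-04, -9.51263860e-01, -3.08377313e-01,
         7.95307205e+01],
       [ 9.99999546e-01, -4.77079723e-04, -8.24567314e-04,
        -9.91401472e-01],
       [ 6.37260524e-04, -3.08377757e-01,  9.51263766e-01,
        -7.02583923e+01],
       [ 0.00000000e+00,  0.00000000e+00,  0.00000000e+00,
         1.00000000e+00]])} 0.9959609375
```

View pics/top0.png

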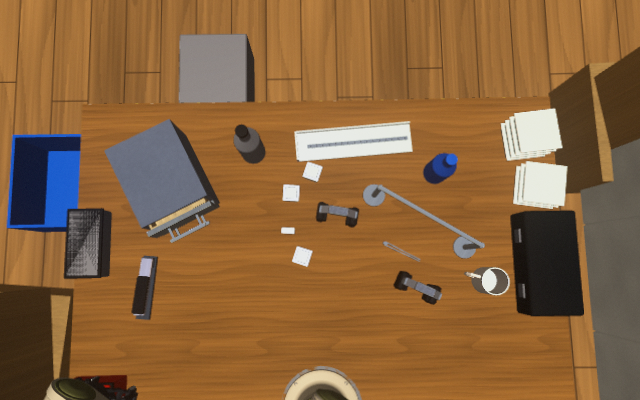

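View pics/scene0.png

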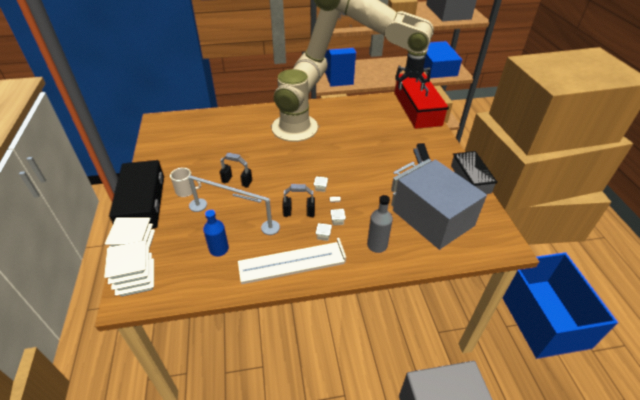

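The top view shows three tubs at about (313,171), (291,192) and (302,256), with the eraser at (288,230). The muffs are at (338,213) and (418,287), and the rail runs from (373,190) to (470,245). The cabinet is at (160,175) with its top drawer slightly ajar and a handle at (188,228). The scene view confirms two muffs and three tubs.

```bash
cat > m.py <<'E'
from h import *
def rect(P):
    r=cv2.minAreaRect(P[:,:2].astype(np.float32).reshape(-1,1,2)); return np.round(r[0],1),np.round(r[1],1),round(r[2],1)
def tubs(c,P,roi=None):
    col=c["color"].astype(int); m=(col.min(2)>150)&(np.ptp(col,axis=2)<40)&(P[...,2]>25)&(P[...,2]<160)
    n,l,st,ce=cv2.connectedComponentsWithStats(m.astype(np.uint8)); out=[]
    for i in range(1,n):
        if st[i,4]<60: continue
        Q=P[l==i]; 
        out.append((ce[i].round(0),st[i,4],np.median(Q,0).round(1),rect(onz(c,np.argwhere(l==i)[:,::-1],np.median(Q[:,2])))))
    return out
E
python3 - <<'E'
from m import *
import pickle
s,d=pickle.load(open("cap0.pkl","rb")); c=d["top"]; P=cloud(c)
print("table z",np.nanmedian(P[280:380,150:280,2]))
for t in tubs(c,P): print(t)
def reg(name,u0,u1,v0,v1,z0,z1):
    Q=P[v0:v1,u0:u1].reshape(-1,3); Q=Q[(Q[:,2]>z0)&(Q[:,2]<z1)]; print(name,len(Q),np.nanmedian(Q,0).round(1),rect(Q)); return Q
reg("cabtop",95,225,110,240,155,175)
h=reg("handle",160,215,205,250,115,140)
reg("face",120,220,180,250,130,154)
a=reg("muffA crown",310,365,195,232,130,152); reg("muffA all",310,365,195,232,15,152)
b=reg("muffB crown",385,450,262,310,130,152); reg("muffB all",385,450,262,310,15,152)
bar=reg("bar",370,490,180,255,145,172)
l=cv2.fitLine(bar.astype(np.float32),cv2.DIST_HUBER,0,.01,.01).ravel(); print(l, np.degrees(np.arctan2(l[1],l[0])))
print("feet",onz(c,[(374,195),(465,247)],10))
reg("mug",465,510,260,300,60,110);reg("eraser",278,297,224,238,8,25);reg("forceps",380,425,236,266,3,15)
reg("flask",420,460,150,185,30,230);reg("bottle",230,265,120,165,30,260);reg("stapler",130,160,250,322,20,90)
E
```

```text
table z 1.2726255327856961
(array([531., 134.]), np.int32(2339), array([ 789.7, -624.2,  127.1]), (array([ 787.2, -618.7]), array([135.4, 161.8]), 5.8))
(array([540., 185.]), np.int32(2158), array([ 644.4, -651.9,   95.8]), (array([ 643.9, -649.6]), array([145.5, 131.7]), 81.5))
(array([312., 171.]), np.int32(248), array([706. ,  15.8,  43.1]), (array([706.2,  16. ]), array([49.8, 48.1]), 68.8))
(array([290., 193.]), np.int32(254), array([640.5,  83.5,  43.3]), (array([641.4,  81. ]), array([49. , 46.3]), 89.0))
(array([302., 256.]), np.int32(271), array([447.8,  50.2,  43.7]), (array([447.8,  50.9]), array([49.4, 48.1]), 70.7))
(array([145., 267.]), np.int32(177), array([423.7, 518.7,  40.5]), (array([424. , 518.5]), array([30.4, 51.1]), 82.6))
(array([494., 281.]), np.int32(92), array([ 365.6, -497.7,   90.9]), (array([ 367. , -504.1]), array([75. , 73.6]), 89.2))
cabtop 6477 [681.6 450.5 165.7] (array([673.1, 446.6]), array([277.1, 203.4]), 26.0)
handle 326 [529.8 370.8 131. ] (array([545.9, 370.1]), array([ 61.7, 170.6]), 27.8)
face 657 [547.2 381.6 145. ] (array([559.1, 375. ]),
[... 482 characters left out ...]
271e-01  8.5528213e-01  3.2073057e-03  5.5091022e+02
 -3.1058383e+02  1.5926149e+02] 58.791405
feet [[ 634.11965362 -176.559763     10.        ]
 [ 467.62143535 -450.67644767   10.        ]]
mug 355 [ 373.8 -492.    80.9] (array([ 365. , -492.4]), array([ 78.1, 104.9]), 12.9)
eraser 85 [528.5  95.7  13.8] (array([526.3,  94.7]), array([40.5, 24.9]), 89.1)
forceps 401 [ 461.9 -257.5    4.8] (array([ 460.3, -258.4]), array([137.9,  89.3]), 89.1)
flask 704 [ 691.7 -355.6  128.7] (array([ 698.7, -364.3]), array([70.1, 65.6]), 31.9)
bottle 825 [764.2 192.8 160. ] (array([773.8, 199.3]), array([65.5, 74.1]), 23.3)
stapler 812 [365.8 520.7  52.8] (array([369. , 523.9]), array([ 42. , 167.8]), 82.3)
```

Emit:
step_arm(plan=[{"offset":[-10,-0.6,-0.7],"rot":[0,0,8],"gripper":5},{"offset":[-14,-0.9,-0.9],"rot":[0,0,15],"gripper":5},{"offset":[-18,-1.1,-1.2],"rot":[0,0,22],"gripper":5},{"offset":[-22,-1.4,-1.4],"rot":[0,0,30],"gripper":5},{"offset":[-26,-1.6,-1.7],"rot":[0,0,36],"gripper":5},{"offset":[-30,-1.9,-2],"rot":[0,0,42],"gripper":5},{"offset":[-34,-2.1,-2.2],"rot":[0,0,47],"gripper":5},{"offset":[-38,-2.4,-2.5],"rot":[0,0,47],"gripper":2.6},{"offset":[-41,-2.6,-2.7],"rot":[0,0,47],"gripper":2.6},{"offset":[-41,-2.6,-2.7],"rot":[0,0,47],"gripper":2.6},{"offset":[-41,-2.6,-2.7],"rot":[0,0,47],"gripper":2.6},{"offset":[-41,-2.6,-2.7],"rot":[0,0,47],"gripper":2.6}], squeeze=30)

```text
time_s: 1.35
eef_pos: [528.0, 371.2, 330.8]
ee_rot: [-0.0, 0.519, 0.855, -0.0]
force: [-0.5, 0.1, -0.3]
grip_width: 0.307
grip_force: 0.0
```

```bash
cat >> h.py <<'E'
def st():
    s=sense(); q=s["ee_rot"]; A=R.from_quat([q[1],q[2],q[3],q[0]]).as_matrix()
    print("t",round(s["time_s"],1),"tcp",np.round(s["eef_pos"],1),"yawY",round(np.degrees(np.arctan2(A[1,1],A[0,1])),1),"zax",A[:,2].round(3),"grip",round(s["grip_width"]*85,1),round(s["grip_force"],1),"F",np.round(s["force"],1)); return s
def shot(n="wrist"):
    s=sense(); return s,capture(n)
def goto(s,p,yaw=None):
    "offset cm in tool axes and turn (deg, about tool z) to world TCP p, tool-y yaw (mod 180)"
    q=s["ee_rot"]; A=R.from_quat([q[1],q[2],q[3],q[0]]).as_matrix(); y=np.degrees(np.arctan2(A[1,1],A[0,1]))
    o=A.T@(np.array(p)-s["eef_pos"])/10; r=None
    if yaw is not None: r=-((yaw-y+90)%180-90)
    return o.round(2), r if r is None else round(r,1)
E
python3 - <<'E'
from h import *
s=st(); print(s["joints"].round(2)); s,c=shot(); save(c,"w1.png"); P=cloud(c,s)
import pickle; pickle.dump((s,c,P),open("cap1.pkl","wb"))
E
```

```text
t 1.4 tcp [528.  371.2 330.8] yawY 27.5 zax [-0.001 -0.    -1.   ] grip 26.1 0.0 F [-0.5  0.1 -0.3]
[ 0.43  0.58  1.04  0.    1.53 -0.05]
```

View pics/w1.png

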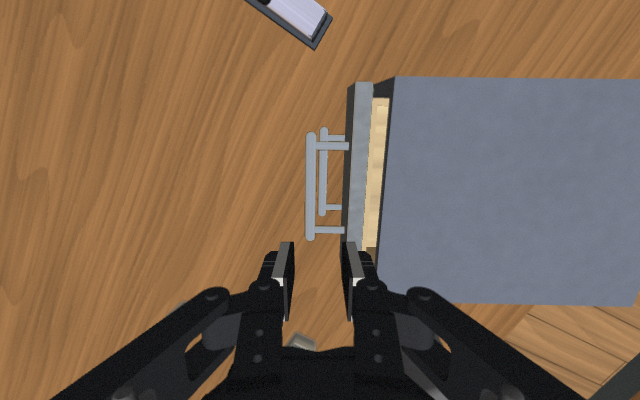

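The wrist view shows the top handle as a bar from (311,133) to (311,240). The drawer front is at x≈360 and the cabinet top starts at x≈390, so the drawer is a little ajar.

```bash
python3 - <<'E'
from h import *
import pickle
s,c,P=pickle.load(open("cap1.pkl","rb"))
print("ends", onz(c,[(311,133),(311,240)],127+3,s).round(1), P[186,308:315].round(0).tolist())
# bar edges at several rows by z>115
Q=P[130:245,295:330]; m=(Q[...,2]>118)&(Q[...,2]<140)
uv=np.argwhere(m)[:,::-1]+[295,130]; W=onz(c,uv,131,s)
l=cv2.fitLine(W[:,:2].astype(np.float32),cv2.DIST_HUBER,0,.01,.01).ravel(); print("bar dir",np.degrees(np.arctan2(l[1],l[0])), l)
t=P[70:305,380:640].reshape(-1,3); t=t[(t[:,2]>158)&(t[:,2]<172)]
r=cv2.minAreaRect(t[:,:2].astype(np.float32).reshape(-1,1,2)); print(r, cv2.boxPoints(r))
# cabinet edge front: first col with z in 158..172 per row
e=[]
for v in range(90,240,4):
    k=[u for u in range(360,420) if 158<P[v,u,2]<172]
    if k: e.append((k[0],v))
W=onz(c,e,165,s); l=cv2.fitLine(W[:,:2].astype(np.float32),cv2.DIST_HUBER,0,.01,.01).ravel(); print("front edge",np.degrees(np.arctan2(l[1],l[0])),l)
f=[]
for v in range(90,240,4):
    k=[u for u in range(335,380) if 138<P[v,u,2]<158]
    if k: f.append((k[0],v))
W=onz(c,f,150.5,s); l=cv2.fitLine(W[:,:2].astype(np.float32),cv2.DIST_HUBER,0,.01,.01).ravel(); print("face edge",np.degrees(np.arctan2(l[1],l[0])),l)
E
```

```text
ends [[496.5 416.2 130. ]
 [545.4 320.3 130. ]] [[516.0, 371.0, 133.0], [517.0, 371.0, 133.0], [518.0, 372.0, 134.0], [519.0, 372.0, 132.0], [520.0, 373.0, 132.0], [521.0, 373.0, 132.0], [522.0, 373.0, 131.0]]
bar dir -63.065502 [ 4.5297152e-01 -8.9152497e-01  5.2242352e+02  3.6537112e+02]
((686.4332885742188, 450.20587158203125), (245.7380828857422, 201.37411499023438), 26.52906608581543) [[531.52936 485.4117 ]
 [621.47345 305.2407 ]
 [841.3372  415.00003]
 [751.3931  595.171  ]]
front edge -63.526543 [ 4.4578314e-01 -8.9514101e-01  5.6161749e+02  4.2344885e+02]
face edge -63.636017 [ 4.440720e-01 -8.959911e-01  5.381176e+02  4.079547e+02]
```

Emit:
step_arm(plan=[{"offset":[0,-0.8,3],"rot":[0,0,0.9],"gripper":2.6},{"offset":[0,-0.8,7],"rot":[0,0,0.9],"gripper":2.6},{"offset":[0,-0.8,11],"rot":[0,0,0.9],"gripper":2.6},{"offset":[0,-0.8,13.5],"rot":[0,0,0.9],"gripper":2.6},{"offset":[0,-0.8,15.2],"rot":[0,0,0.9],"gripper":2.6},{"offset":[0,-0.8,15.2],"rot":[0,0,0.9],"gripper":2.6},{"offset":[0,-0.8,15.2],"rot":[0,0,0.9],"gripper":0.5},{"offset":[0,-0.8,15.2],"rot":[0,0,0.9],"gripper":0.5},{"offset":[0,-0.8,15.2],"rot":[0,0,0.9],"gripper":0.5},{"offset":[0,-0.8,15.2],"rot":[0,0,0.9],"gripper":0.5}], squeeze=30)

```text
time_s: 2.4
eef_pos: [521.4, 367.7, 180.0]
ee_rot: [0.0, 0.526, 0.851, 0.001]
force: [-0.6, 1.6, 5.4]
grip_width: 0.114
grip_force: 29.3
```

Emit:
step_arm(plan=[{"offset":[0,-1,0],"rot":[0,0,0],"gripper":0.5},{"offset":[0,-2.5,0],"rot":[0,0,0],"gripper":0.5},{"offset":[0,-4.5,0],"rot":[0,0,0],"gripper":0.5},{"offset":[0,-6.5,0],"rot":[0,0,0],"gripper":0.5},{"offset":[0,-8.5,0],"rot":[0,0,0],"gripper":0.5},{"offset":[0,-10.5,0],"rot":[0,0,0],"gripper":0.5},{"offset":[0,-12,0],"rot":[0,0,0],"gripper":0.5},{"offset":[0,-13.2,0],"rot":[0,0,0],"gripper":0.5},{"offset":[0,-14.2,0],"rot":[0,0,0],"gripper":0.5},{"offset":[0,-15,0],"rot":[0,0,0],"gripper":0.5},{"offset":[0,-15,0],"rot":[0,0,0],"gripper":0.5}])

```text
time_s: 3.5
eef_pos: [386.5, 300.6, 179.9]
ee_rot: [-0.0, 0.526, 0.851, 0.001]
force: [-3.9, 3.9, 7.7]
grip_width: 0.113
grip_force: 29.9
```

Emit:
step_arm(plan=[{"offset":[0,-0.4,0],"rot":[0,0,0],"gripper":0.5},{"offset":[0,-0.8,0],"rot":[0,0,0],"gripper":0.5},{"offset":[0,-0.8,0],"rot":[0,0,0],"gripper":0.5}])

```text
time_s: 3.8
eef_pos: [379.7, 297.2, 179.9]
ee_rot: [-0.0, 0.526, 0.851, 0.001]
force: [-3.3, 4.7, 8.5]
grip_width: 0.109
grip_force: 30.0
```

Not at the stop yet; continue gently.

Emit:
step_arm(plan=[{"offset":[0,-0.4,0],"rot":[0,0,0],"gripper":0.5},{"offset":[0,-0.8,0],"rot":[0,0,0],"gripper":0.5},{"offset":[0,-0.8,0],"rot":[0,0,0],"gripper":0.5}])

```text
time_s: 4.1
eef_pos: [372.6, 293.6, 179.9]
ee_rot: [-0.0, 0.526, 0.851, 0.001]
force: [-3.2, 3.9, 8.7]
grip_width: 0.113
grip_force: 30.0
```

Emit:
step_arm(plan=[{"offset":[0,-0.4,0],"rot":[0,0,0],"gripper":0.5},{"offset":[0,-0.8,0],"rot":[0,0,0],"gripper":0.5},{"offset":[0,-0.8,0],"rot":[0,0,0],"gripper":0.5}])

```text
time_s: 4.4
eef_pos: [369.6, 292.0, 180.2]
ee_rot: [0.004, 0.526, 0.85, 0.008]
force: [25.3, 22.9, -17.1]
grip_width: 0.112
grip_force: 29.7
```

Emit:
step_arm(plan=[{"offset":[0,0.45,0],"rot":[0,0,0],"gripper":2.6},{"offset":[0,0.45,0],"rot":[0,0,0],"gripper":2.6},{"offset":[0,0.45,0],"rot":[0,0,0],"gripper":2.6},{"offset":[0,0.45,0],"rot":[0,0,0],"gripper":2.6}])

```text
time_s: 4.8
eef_pos: [369.8, 291.4, 179.0]
ee_rot: [-0.0, 0.526, 0.851, 0.0]
force: [-0.7, 2.1, 3.4]
grip_width: 0.304
grip_force: 0.7
```

Emit:
step_arm(plan=[{"offset":[0,0,-2],"rot":[0,0,0],"gripper":2.6},{"offset":[0,0,-5],"rot":[0,0,0],"gripper":2.6},{"offset":[0,0,-9],"rot":[0,0,0],"gripper":2.6},{"offset":[0,0,-13],"rot":[0,0,0],"gripper":2.6},{"offset":[0,0,-17],"rot":[0,0,0],"gripper":2.6},{"offset":[0,0,-20],"rot":[0,0,0],"gripper":2.6},{"offset":[0,0,-20],"rot":[0,0,0],"gripper":2.6}])

```text
time_s: 5.5
eef_pos: [370.3, 291.3, 382.2]
ee_rot: [0.002, 0.526, 0.85, 0.002]
force: [0.3, 0.8, -1.3]
grip_width: 0.302
grip_force: 0.0
```

```bash
python3 - <<'E'
from m import *
import pickle
s=st(); s,c=shot("wrist"); save(c,"w2.png"); P=cloud(c,s); pickle.dump((s,c,P),open("cap2.pkl","wb"))
t=capture("top"); 
for x in tubs(t,cloud(t)): 
    if 0<x[2][0] and abs(x[2][1])<300: print(x)
E
```

```text
t 5.5 tcp [370.3 291.3 382.2] yawY 26.5 zax [ 0.005  0.002 -1.   ] grip 25.7 0.0 F [ 0.3  0.8 -1.3]
(array([312., 171.]), np.int32(248), array([706.4,  15.8,  43.6]), (array([706.1,  16. ]), array([49.8, 48.1]), 68.8))
(array([290., 193.]), np.int32(253), array([640.3,  83.5,  43.2]), (array([641.4,  81. ]), array([49. , 46.3]), 89.0))
(array([302., 256.]), np.int32(269), array([447.8,  50.3,  43.6]), (array([447.8,  50.9]), array([49.4, 48.1]), 70.7))
```

View pics/w2.png

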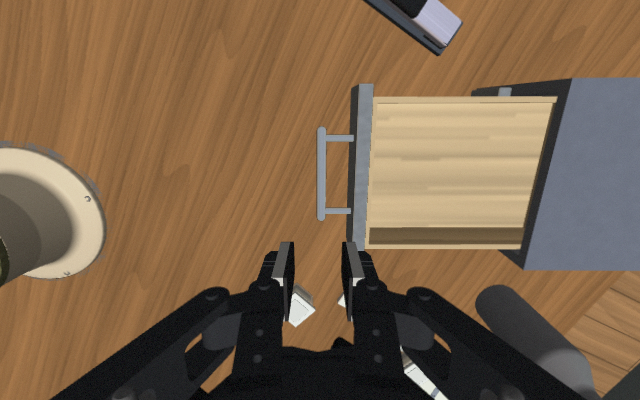

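```bash
python3 - <<'E'
from h import *
import pickle
s,c,P=pickle.load(open("cap2.pkl","rb"))
a=np.radians(26.5); ux=np.array([np.cos(a),np.sin(a)]); uy=np.array([-ux[1],ux[0]])
def pr(n,uv,z):
    W=onz(c,uv,z,s)[:,:2]; print(n,W.round(1).tolist(),"along",(W@ux).round(1),"across",(W@uy).round(1))
pr("walltops",[(380,99.5),(550,99.5),(375,247),(520,247)],142.5)
pr("panel inner",[(373,90),(365,246)],150.5)
pr("panel outer",[(358,90),(348,246)],150.5)
pr("handle ends",[(321,129),(321,219)],130)
pr("cab top",[(570,79),(524,268)],165)
E
```

```text
walltops [[389.5, 394.4], [542.5, 469.8], [467.9, 248.7], [621.2, 325.0]] along [524.6 695.1 529.7 700.9] across [179.2 178.4  13.8  13.7]
panel inner [[377.6, 398.1], [453.4, 247.6]] along [515.5 516.3] across [187.8  19.3]
panel outer [[364.5, 391.6], [435.9, 238.9]] along [500.9 496.7] across [187.8  19.3]
handle ends [[349.8, 341.3], [396.9, 247.8]] along [465.4 465.7] across [149.3  44.6]
cab top [[531.6, 483.6], [620.9, 308.6]] along [691.6 693.4] across [195.6  -0.9]
```

The wrist view shows the drawer open, with its interior from (370,100) to (535,245), its front at x≈360 and the handle at x≈321. The base of the arm is at the left.

Emit:
step_arm(plan=[{"offset":[-3,-0.5,0],"rot":[0,0,-8],"gripper":6.5},{"offset":[-7,-1,1],"rot":[0,0,-15],"gripper":6.5},{"offset":[-11,-1.6,2],"rot":[0,0,-23],"gripper":6.5},{"offset":[-15,-2.2,4],"rot":[0,0,-31],"gripper":6.5},{"offset":[-19,-2.8,6],"rot":[0,0,-38],"gripper":6.5},{"offset":[-22,-3.3,7],"rot":[0,0,-44],"gripper":6.5},{"offset":[-25,-3.7,8],"rot":[0,0,-44],"gripper":6.5},{"offset":[-25,-3.7,8],"rot":[0,0,-44],"gripper":6.5},{"offset":[-25,-3.7,8],"rot":[0,0,-44],"gripper":6.5}])

```text
time_s: 6.5
eef_pos: [448.2, 50.9, 297.6]
ee_rot: [-0.002, 0.17, 0.985, 0.0]
force: [-0.2, -0.5, 0.8]
grip_width: 0.766
grip_force: 0.0
```

```bash
cat >> m.py <<'E'
def wtub(zl=42,near=None):
    "tubs in the wrist view by lid (ray onto lid plane): centre, size, closing yaw options, moves"
    s=st(); s,c=shot(); P=cloud(c,s); col=c["color"].astype(int)
    m=(col.min(2)>135)&(np.ptp(col,axis=2)<45)&(P[...,2]>zl-12)&(P[...,2]<zl+10)
    m[:, :]&=True
    n,l,sts,ce=cv2.connectedComponentsWithStats(m.astype(np.uint8))
    for i in range(1,n):
        if sts[i,4]<400: continue
        W=onz(c,np.argwhere(l==i)[:,::-1],zl,s); r=rect(W); print(ce[i].round(0),sts[i,4],r)
        print("   moves",[goto(s,[*r[0],s["eef_pos"][2]],r[2]+k) for k in(0,90)])
    return s,c
E
python3 - <<'E'
from m import *
s,c=wtub(); save(c,"w3.png")
E
```

```text
t 6.5 tcp [448.2  50.9 297.6] yawY 70.4 zax [-0.003  0.001 -1.   ] grip 65.1 0.0 F [-0.2 -0.5  0.8]
[317. 179.] 1757 (array([449.3,  48.8]), array([49.1, 48.6]), 70.4)
   moves [(array([-0.17, -0.16, -0.  ]), np.float64(0.0)), (array([-0.17, -0.16, -0.  ]), np.float64(-90.0))]
[378. 307.] 510 (array([640.7,  66.8]), array([23.1, 49.3]), 87.1)
   moves [(array([-17.61,   7.95,  -0.06]), np.float64(-16.7)), (array([-17.61,   7.95,  -0.06]), np.float64(73.3))]
```

Emit:
step_arm(plan=[{"offset":[-0.2,-0.2,4],"rot":[0,0,0],"gripper":6.5},{"offset":[-0.2,-0.2,8],"rot":[0,0,0],"gripper":6.5},{"offset":[-0.2,-0.2,12],"rot":[0,0,0],"gripper":6.5},{"offset":[-0.2,-0.2,16],"rot":[0,0,0],"gripper":6.5},{"offset":[-0.2,-0.2,19],"rot":[0,0,0],"gripper":6.5},{"offset":[-0.2,-0.2,21],"rot":[0,0,0],"gripper":6.5},{"offset":[-0.2,-0.2,21],"rot":[0,0,0],"gripper":6.5},{"offset":[-0.2,-0.2,21],"rot":[0,0,0],"gripper":4.2},{"offset":[-0.2,-0.2,21],"rot":[0,0,0],"gripper":4.2},{"offset":[-0.2,-0.2,21],"rot":[0,0,0],"gripper":4.2},{"offset":[-0.2,-0.2,21],"rot":[0,0,0],"gripper":4.2}], squeeze=25)

```text
time_s: 7.65
eef_pos: [450.3, 48.5, 89.8]
ee_rot: [0.001, 0.169, 0.986, 0.0]
force: [-0.3, 1.4, 5.4]
grip_width: 0.581
grip_force: 27.0
```

```bash
python3 -c "
from h import *
s=st(); print(goto(s,[548.3,381.7,300],116.5),s['joints'].round(2))"
```

```text
t 7.7 tcp [450.3  48.5  89.8] yawY 70.5 zax [ 0.002 -0.    -1.   ] grip 49.3 27.0 F [-0.3  1.4  5.4]
(array([  1.83,  34.68, -21.01]), np.float64(-46.0)) [-0.15  0.47  1.93  0.    0.74 -1.38]
```

Emit:
step_arm(plan=[{"offset":[0,0,-2],"rot":[0,0,0],"gripper":4.2},{"offset":[0,0,-5],"rot":[0,0,0],"gripper":4.2},{"offset":[0,0,-9],"rot":[0,0,0],"gripper":4.2},{"offset":[0,0,-13],"rot":[0,0,0],"gripper":4.2},{"offset":[0,0,-17],"rot":[0,0,0],"gripper":4.2},{"offset":[0,0,-20],"rot":[0,0,0],"gripper":4.2},{"offset":[0,0,-21],"rot":[0,0,0],"gripper":4.2}])

```text
time_s: 8.35
eef_pos: [450.4, 48.4, 302.0]
ee_rot: [0.003, 0.169, 0.986, 0.0]
force: [0.1, 0.8, -0.9]
grip_width: 0.578
grip_force: 26.5
```

Emit:
step_arm(plan=[{"offset":[0.1,2,0],"rot":[0,0,-4],"gripper":4.2},{"offset":[0.3,6,0],"rot":[0,0,-10],"gripper":4.2},{"offset":[0.5,10,0],"rot":[0,0,-15],"gripper":4.2},{"offset":[0.7,14,0],"rot":[0,0,-20],"gripper":4.2},{"offset":[0.9,18,0],"rot":[0,0,-25],"gripper":4.2},{"offset":[1.1,22,0],"rot":[0,0,-30],"gripper":4.2},{"offset":[1.3,26,0],"rot":[0,0,-35],"gripper":4.2},{"offset":[1.5,29,0],"rot":[0,0,-40],"gripper":4.2},{"offset":[1.7,32,0],"rot":[0,0,-44],"gripper":4.2},{"offset":[1.8,34,0],"rot":[0,0,-46],"gripper":4.2},{"offset":[1.8,34.7,0],"rot":[0,0,-46],"gripper":4.2},{"offset":[1.8,34.7,0],"rot":[0,0,-46],"gripper":4.2}])

```text
time_s: 9.55
eef_pos: [548.5, 381.8, 297.6]
ee_rot: [-0.001, -0.229, 0.973, -0.0]
force: [0.1, -0.1, -0.6]
grip_width: 0.581
grip_force: 26.5
```

```bash
python3 -c "
from h import *
s=st(); print(goto(s,[548.3,381.7,183],116.5),s['joints'].round(2))"
```

```text
t 9.6 tcp [548.5 381.8 297.6] yawY 116.5 zax [-0.002 -0.001 -1.   ] grip 49.4 26.5 F [ 0.1 -0.1 -0.6]
(array([ 0.  ,  0.  , 11.46]), np.float64(0.0)) [ 0.43  0.65  1.   -0.    1.49 -1.6 ]
```

Emit:
step_arm(plan=[{"offset":[0,0,3],"rot":[0,0,0],"gripper":4.2},{"offset":[0,0,6],"rot":[0,0,0],"gripper":4.2},{"offset":[0,0,8.5],"rot":[0,0,0],"gripper":4.2},{"offset":[0,0,10.3],"rot":[0,0,0],"gripper":4.2},{"offset":[0,0,11.3],"rot":[0,0,0],"gripper":4.2},{"offset":[0,0,11.5],"rot":[0,0,0],"gripper":4.2},{"offset":[0,0,11.5],"rot":[0,0,0],"gripper":4.2},{"offset":[0,0,11.5],"rot":[0,0,0],"gripper":6.5},{"offset":[0,0,11.5],"rot":[0,0,0],"gripper":6.5},{"offset":[0,0,11.5],"rot":[0,0,0],"gripper":6.5}])

```text
time_s: 10.55
eef_pos: [548.8, 381.7, 184.6]
ee_rot: [0.001, -0.229, 0.973, 0.0]
force: [-0.5, -0.3, 0.7]
grip_width: 0.763
grip_force: 0.0
```

Emit:
step_arm(plan=[{"offset":[0,0,-2],"rot":[0,0,0],"gripper":6.5},{"offset":[0,0,-5],"rot":[0,0,0],"gripper":6.5},{"offset":[0,0,-9],"rot":[0,0,0],"gripper":6.5},{"offset":[0,0,-12],"rot":[0,0,0],"gripper":6.5},{"offset":[0,0,-12],"rot":[0,0,0],"gripper":6.5}])

```text
time_s: 11.05
eef_pos: [549.2, 382.0, 309.4]
ee_rot: [0.004, -0.23, 0.973, 0.001]
force: [0.1, -0.5, 0.1]
grip_width: 0.757
grip_force: 0.0
```

```bash
python3 - <<'E'
from m import *
s=st(); t=capture("top"); 
for x in tubs(t,cloud(t)): 
    if 0<x[2][0] and -300<x[2][1]<420: print(x)
print(goto(s,[641,82,300],89),goto(s,[706,15,300],69),s["joints"].round(2))
E
```

```text
t 11.1 tcp [549.2 382.  309.4] yawY 116.5 zax [ 0.008  0.004 -1.   ] grip 64.4 0.0 F [ 0.1 -0.5  0.1]
(array([312., 171.]), np.int32(250), array([706.5,  15.7,  43.2]), (array([706.1,  16. ]), array([49.8, 48.1]), 68.8))
(array([290., 193.]), np.int32(252), array([640.2,  83.6,  43.5]), (array([641.3,  81. ]), array([49. , 46.3]), 89.0))
(array([184., 223.]), np.int32(249), array([545.6, 377.6, 135.9]), (array([548.3, 378.6]), array([50. , 43.3]), 26.1))
(array([  5.21, -30.94,   0.9 ]), np.float64(27.5)) (array([  2.38, -39.84,   0.93]), np.float64(47.5)) [ 0.43  0.64  0.99 -0.    1.51 -1.6 ]
```

Emit:
step_arm(plan=[{"offset":[0.7,-4,0.1],"rot":[0,0,4],"gripper":6.5},{"offset":[1.4,-8,0.2],"rot":[0,0,8],"gripper":6.5},{"offset":[2.1,-12.5,0.4],"rot":[0,0,12],"gripper":6.5},{"offset":[2.8,-17,0.6],"rot":[0,0,16],"gripper":6.5},{"offset":[3.6,-21.5,0.8],"rot":[0,0,20],"gripper":6.5},{"offset":[4.3,-26,0.9],"rot":[0,0,24],"gripper":6.5},{"offset":[5,-29,0.9],"rot":[0,0,28],"gripper":6.5},{"offset":[5.2,-31,0.9],"rot":[0,0,28],"gripper":6.5},{"offset":[5.2,-31,0.9],"rot":[0,0,28],"gripper":6.5},{"offset":[5.2,-31,0.9],"rot":[0,0,28],"gripper":6.5}])

```text
time_s: 12.1
eef_pos: [640.5, 81.8, 294.3]
ee_rot: [-0.0, 0.012, 1.0, 0.0]
force: [-1.2, 0.5, 1.2]
grip_width: 0.761
grip_force: 0.0
```

```bash
python3 - <<'E'
from m import *
s,c=wtub()
E
```

```text
t 12.1 tcp [640.5  81.8 294.3] yawY 88.6 zax [-0.001  0.    -1.   ] grip 64.7 0.0 F [-1.2  0.5  1.2]
[317. 180.] 1795 (array([642.5,  80.4]), array([49.2, 49.3]), 85.8)
   moves [(array([-0.21, -0.13, -0.  ]), np.float64(2.8)), (array([-0.21, -0.13, -0.  ]), np.float64(-87.2))]
[264. 233.] 1491 (array([707.4,  14. ]), array([49.3, 49.4]), 69.9)
   moves [(array([-6.86, -6.61, -0.01]), np.float64(18.7)), (array([-6.86, -6.61, -0.01]), np.float64(-71.3))]
```

Emit:
step_arm(plan=[{"offset":[-0.2,-0.1,4],"rot":[0,0,2.8],"gripper":6.5},{"offset":[-0.2,-0.1,8],"rot":[0,0,2.8],"gripper":6.5},{"offset":[-0.2,-0.1,12],"rot":[0,0,2.8],"gripper":6.5},{"offset":[-0.2,-0.1,16],"rot":[0,0,2.8],"gripper":6.5},{"offset":[-0.2,-0.1,19],"rot":[0,0,2.8],"gripper":6.5},{"offset":[-0.2,-0.1,20.5],"rot":[0,0,2.8],"gripper":6.5},{"offset":[-0.2,-0.1,20.5],"rot":[0,0,2.8],"gripper":6.5},{"offset":[-0.2,-0.1,20.5],"rot":[0,0,2.8],"gripper":4.2},{"offset":[-0.2,-0.1,20.5],"rot":[0,0,2.8],"gripper":4.2},{"offset":[-0.2,-0.1,20.5],"rot":[0,0,2.8],"gripper":4.2},{"offset":[-0.2,-0.1,20.5],"rot":[0,0,2.8],"gripper":4.2}], squeeze=25)

```text
time_s: 13.25
eef_pos: [643.3, 80.2, 91.7]
ee_rot: [0.002, 0.037, 0.999, 0.0]
force: [-1.3, 1.0, 6.3]
grip_width: 0.574
grip_force: 27.2
```

Emit:
step_arm(plan=[{"offset":[0,0,-2],"rot":[0,0,0],"gripper":4.2},{"offset":[0,0,-5],"rot":[0,0,0],"gripper":4.2},{"offset":[0,0,-9],"rot":[0,0,0],"gripper":4.2},{"offset":[0,0,-13],"rot":[0,0,0],"gripper":4.2},{"offset":[0,0,-17],"rot":[0,0,0],"gripper":4.2},{"offset":[0,0,-20],"rot":[0,0,0],"gripper":4.2},{"offset":[0,0,-21],"rot":[0,0,0],"gripper":4.2},{"offset":[0,0,-21],"rot":[0,0,0],"gripper":4.2}])

```text
time_s: 14.05
eef_pos: [642.6, 79.9, 300.7]
ee_rot: [0.001, 0.037, 0.999, -0.0]
force: [0.8, -0.6, -1.2]
grip_width: 0.581
grip_force: 26.5
```

```bash
python3 -c "
from h import *
s=st(); print(goto(s,[499,357.2,300],116.5),s['joints'].round(2))"
```

```text
t 14.1 tcp [642.6  79.9 300.7] yawY 85.7 zax [ 0.002 -0.    -1.   ] grip 49.4 26.5 F [ 0.8 -0.6 -1.2]
(array([16.39, 26.58,  0.04]), np.float64(-30.8)) [-0.06  0.59  1.08 -0.    1.46 -1.55]
```

Emit:
step_arm(plan=[{"offset":[1,1.6,0],"rot":[0,0,-3],"gripper":4.2},{"offset":[3,4.9,0],"rot":[0,0,-6],"gripper":4.2},{"offset":[5,8.1,0],"rot":[0,0,-10],"gripper":4.2},{"offset":[7,11.4,0],"rot":[0,0,-14],"gripper":4.2},{"offset":[9,14.6,0],"rot":[0,0,-18],"gripper":4.2},{"offset":[11,17.8,0],"rot":[0,0,-22],"gripper":4.2},{"offset":[13,21,0],"rot":[0,0,-26],"gripper":4.2},{"offset":[14.6,23.7,0],"rot":[0,0,-29],"gripper":4.2},{"offset":[15.8,25.6,0],"rot":[0,0,-30.8],"gripper":4.2},{"offset":[16.4,26.6,0],"rot":[0,0,-30.8],"gripper":4.2},{"offset":[16.4,26.6,0],"rot":[0,0,-30.8],"gripper":4.2},{"offset":[16.4,26.6,0],"rot":[0,0,-30.8],"gripper":4.2}])

```text
time_s: 15.25
eef_pos: [499.0, 356.9, 299.1]
ee_rot: [-0.001, -0.229, 0.973, -0.0]
force: [0.0, 0.4, -0.7]
grip_width: 0.578
grip_force: 26.5
```

```bash
python3 -c "
from h import *
s=st(); print(goto(s,[499,357.2,184.5],116.5),s['joints'].round(2))"
```

```text
t 15.2 tcp [499.  356.9 299.1] yawY 116.5 zax [-0.001 -0.001 -1.   ] grip 49.1 26.5 F [ 0.   0.4 -0.7]
(array([-0.03,  0.03, 11.46]), np.float64(-0.0)) [ 0.43  0.52  1.21 -0.    1.41 -1.6 ]
```

Emit:
step_arm(plan=[{"offset":[0,0,3],"rot":[0,0,0],"gripper":4.2},{"offset":[0,0,6],"rot":[0,0,0],"gripper":4.2},{"offset":[0,0,8.5],"rot":[0,0,0],"gripper":4.2},{"offset":[0,0,10.3],"rot":[0,0,0],"gripper":4.2},{"offset":[0,0,11.3],"rot":[0,0,0],"gripper":4.2},{"offset":[0,0,11.5],"rot":[0,0,0],"gripper":4.2},{"offset":[0,0,11.5],"rot":[0,0,0],"gripper":4.2},{"offset":[0,0,11.5],"rot":[0,0,0],"gripper":6.5},{"offset":[0,0,11.5],"rot":[0,0,0],"gripper":6.5},{"offset":[0,0,11.5],"rot":[0,0,0],"gripper":6.5}])

```text
time_s: 16.25
eef_pos: [498.9, 357.5, 185.4]
ee_rot: [0.0, -0.229, 0.973, 0.0]
force: [1.0, 0.0, -0.3]
grip_width: 0.767
grip_force: 0.0
```

Emit:
step_arm(plan=[{"offset":[0,0,-2],"rot":[0,0,0],"gripper":6.5},{"offset":[0,0,-5],"rot":[0,0,0],"gripper":6.5},{"offset":[0,0,-9],"rot":[0,0,0],"gripper":6.5},{"offset":[0,0,-12],"rot":[0,0,0],"gripper":6.5},{"offset":[0,0,-12],"rot":[0,0,0],"gripper":6.5}])

```text
time_s: 16.75
eef_pos: [499.5, 357.9, 309.9]
ee_rot: [0.004, -0.23, 0.973, 0.001]
force: [0.1, -0.0, 0.8]
grip_width: 0.762
grip_force: 0.0
```

```bash
python3 - <<'E'
from m import *
s=st(); t=capture("top"); 
for x in tubs(t,cloud(t)): 
    if 0<x[2][0] and -300<x[2][1]<420: print(x)
print(goto(s,[707,14.5,300],70),s["joints"].round(2))
E
```

```text
t 16.8 tcp [499.5 357.9 309.9] yawY 116.5 zax [ 0.008  0.004 -1.   ] grip 64.8 0.0 F [ 0.1 -0.   0.8]
(array([312., 171.]), np.int32(248), array([706.5,  15.8,  42.8]), (array([706.2,  16. ]), array([49.8, 48.2]), 68.8))
(array([183., 217.]), np.int32(109), array([561.9, 381.3, 135.5]), (array([559.2, 379.8]), array([29.5, 34.7]), 26.2))
(array([193., 241.]), np.int32(219), array([493.6, 352.6, 135.9]), (array([494.6, 353.4]), array([40.6, 44.3]), 26.0))
(array([ -3.21, -39.99,   1.02]), np.float64(46.5)) [ 0.43  0.51  1.2  -0.    1.43 -1.6 ]
```

Emit:
step_arm(plan=[{"offset":[-0.3,-4,0.1],"rot":[0,0,4],"gripper":6.5},{"offset":[-0.6,-8,0.2],"rot":[0,0,9],"gripper":6.5},{"offset":[-1,-12.5,0.4],"rot":[0,0,14],"gripper":6.5},{"offset":[-1.4,-17,0.6],"rot":[0,0,19],"gripper":6.5},{"offset":[-1.7,-21.5,0.8],"rot":[0,0,24],"gripper":6.5},{"offset":[-2.1,-26,0.9],"rot":[0,0,29],"gripper":6.5},{"offset":[-2.4,-30,1],"rot":[0,0,34],"gripper":6.5},{"offset":[-2.7,-34,1],"rot":[0,0,39],"gripper":6.5},{"offset":[-3,-37.5,1],"rot":[0,0,43],"gripper":6.5},{"offset":[-3.2,-40,1],"rot":[0,0,46.5],"gripper":6.5},{"offset":[-3.2,-40,1],"rot":[0,0,46.5],"gripper":6.5},{"offset":[-3.2,-40,1],"rot":[0,0,46.5],"gripper":6.5}])

```text
time_s: 18.0
eef_pos: [705.9, 13.8, 293.3]
ee_rot: [-0.001, 0.173, 0.985, 0.0]
force: [-1.0, 0.3, -0.2]
grip_width: 0.759
grip_force: 0.0
```

```bash
python3 - <<'E'
from m import *
s,c=wtub()
E
```

```text
t 18.0 tcp [705.9  13.8 293.3] yawY 70.0 zax [-0.002  0.001 -1.   ] grip 64.5 0.0 F [-1.   0.3 -0.2]
[319. 180.] 1808 (array([708. ,  13.8]), array([49.2, 48.1]), 70.0)
   moves [(array([-0.2 ,  0.07, -0.  ]), np.float64(0.0)), (array([-0.2 ,  0.07, -0.  ]), np.float64(-90.0))]
```

Emit:
step_arm(plan=[{"offset":[-0.2,0.1,4],"rot":[0,0,0],"gripper":6.5},{"offset":[-0.2,0.1,8],"rot":[0,0,0],"gripper":6.5},{"offset":[-0.2,0.1,12],"rot":[0,0,0],"gripper":6.5},{"offset":[-0.2,0.1,16],"rot":[0,0,0],"gripper":6.5},{"offset":[-0.2,0.1,19],"rot":[0,0,0],"gripper":6.5},{"offset":[-0.2,0.1,20.4],"rot":[0,0,0],"gripper":6.5},{"offset":[-0.2,0.1,20.4],"rot":[0,0,0],"gripper":6.5},{"offset":[-0.2,0.1,20.4],"rot":[0,0,0],"gripper":4.2},{"offset":[-0.2,0.1,20.4],"rot":[0,0,0],"gripper":4.2},{"offset":[-0.2,0.1,20.4],"rot":[0,0,0],"gripper":4.2},{"offset":[-0.2,0.1,20.4],"rot":[0,0,0],"gripper":4.2}], squeeze=25)

```text
time_s: 19.15
eef_pos: [709.1, 14.2, 93.1]
ee_rot: [0.002, 0.173, 0.985, 0.0]
force: [-0.5, 1.2, 6.4]
grip_width: 0.577
grip_force: 26.9
```

Emit:
step_arm(plan=[{"offset":[0,0,-2],"rot":[0,0,0],"gripper":4.2},{"offset":[0,0,-5],"rot":[0,0,0],"gripper":4.2},{"offset":[0,0,-9],"rot":[0,0,0],"gripper":4.2},{"offset":[0,0,-13],"rot":[0,0,0],"gripper":4.2},{"offset":[0,0,-17],"rot":[0,0,0],"gripper":4.2},{"offset":[0,0,-20],"rot":[0,0,0],"gripper":4.2},{"offset":[0,0,-21],"rot":[0,0,0],"gripper":4.2},{"offset":[0,0,-21],"rot":[0,0,0],"gripper":4.2}])

```text
time_s: 19.95
eef_pos: [708.4, 14.1, 301.9]
ee_rot: [0.001, 0.173, 0.985, 0.0]
force: [-0.9, -0.6, -1.3]
grip_width: 0.58
grip_force: 26.3
```

```bash
python3 -c "
from h import *
s=st(); print(goto(s,[450.3,333,300],116.5),s['joints'].round(2))"
```

```text
t 19.9 tcp [708.4  14.1 301.9] yawY 70.0 zax [ 0.002 -0.    -1.   ] grip 49.3 26.3 F [-0.9 -0.6 -1.3]
(array([35.15, 21.15,  0.12]), np.float64(-46.5)) [-0.14  0.76  0.81  0.    1.58 -1.37]
```

Emit:
step_arm(plan=[{"offset":[1.8,1.1,0],"rot":[0,0,-3],"gripper":4.2},{"offset":[5.2,3.1,0],"rot":[0,0,-8],"gripper":4.2},{"offset":[9,5.4,0],"rot":[0,0,-13],"gripper":4.2},{"offset":[13,7.8,0],"rot":[0,0,-18],"gripper":4.2},{"offset":[17,10.2,0],"rot":[0,0,-23],"gripper":4.2},{"offset":[21,12.6,0],"rot":[0,0,-28],"gripper":4.2},{"offset":[25,15,0],"rot":[0,0,-34],"gripper":4.2},{"offset":[29,17.4,0],"rot":[0,0,-40],"gripper":4.2},{"offset":[32.5,19.6,0],"rot":[0,0,-44],"gripper":4.2},{"offset":[34.5,20.8,0],"rot":[0,0,-46.5],"gripper":4.2},{"offset":[35.1,21.2,0],"rot":[0,0,-46.5],"gripper":4.2},{"offset":[35.1,21.2,0],"rot":[0,0,-46.5],"gripper":4.2}])

```text
time_s: 21.15
eef_pos: [450.3, 333.5, 299.4]
ee_rot: [-0.001, -0.23, 0.973, -0.0]
force: [-0.3, -1.0, -1.1]
grip_width: 0.578
grip_force: 26.3
```

```bash
python3 -c "
from h import *
s=st(); print(goto(s,[450.3,333,186],116.5),s['joints'].round(2))"
```

```text
t 21.1 tcp [450.3 333.5 299.4] yawY 116.5 zax [-0.002 -0.001 -1.   ] grip 49.1 26.3 F [-0.3 -1.  -1.1]
(array([-1.000e-02, -4.000e-02,  1.134e+01]), np.float64(0.0)) [ 0.43  0.4   1.39 -0.    1.35 -1.61]
```

Emit:
step_arm(plan=[{"offset":[0,0,3],"rot":[0,0,0],"gripper":4.2},{"offset":[0,0,6],"rot":[0,0,0],"gripper":4.2},{"offset":[0,0,8.5],"rot":[0,0,0],"gripper":4.2},{"offset":[0,0,10.3],"rot":[0,0,0],"gripper":4.2},{"offset":[0,0,11.1],"rot":[0,0,0],"gripper":4.2},{"offset":[0,0,11.3],"rot":[0,0,0],"gripper":4.2},{"offset":[0,0,11.3],"rot":[0,0,0],"gripper":4.2},{"offset":[0,0,11.3],"rot":[0,0,0],"gripper":6.5},{"offset":[0,0,11.3],"rot":[0,0,0],"gripper":6.5},{"offset":[0,0,11.3],"rot":[0,0,0],"gripper":6.5}])

```text
time_s: 22.15
eef_pos: [451.0, 333.4, 188.5]
ee_rot: [0.001, -0.229, 0.973, 0.0]
force: [0.0, 0.1, -0.3]
grip_width: 0.763
grip_force: 0.0
```

Emit:
step_arm(plan=[{"offset":[0,0,-2],"rot":[0,0,0],"gripper":6.5},{"offset":[0,0,-5],"rot":[0,0,0],"gripper":6.5},{"offset":[0,0,-9],"rot":[0,0,0],"gripper":6.5},{"offset":[0,0,-12],"rot":[0,0,0],"gripper":6.5},{"offset":[0,0,-12],"rot":[0,0,0],"gripper":6.5}])

```text
time_s: 22.65
eef_pos: [451.6, 333.7, 312.5]
ee_rot: [0.004, -0.23, 0.973, 0.001]
force: [0.5, 0.4, -0.3]
grip_width: 0.763
grip_force: 0.0
```

```bash
python3 - <<'E'
from h import *
s=st(); s,c=shot(); save(c,"w4.png"); t=capture("top")
print(goto(s,[370.8,292.5,380],26.5),s["joints"].round(2))
cv2.imwrite("pics/t4.png",cv2.resize(t["color"][110:320,90:510,::-1],None,fx=1.9,fy=1.9))
E
```

```text
t 22.6 tcp [451.6 333.7 312.5] yawY 116.5 zax [ 0.008  0.004 -1.   ] grip 64.9 0.0 F [ 0.5  0.4 -0.3]
(array([ 9.01, -0.08, -6.82]), np.float64(-90.0)) [ 0.43  0.38  1.37 -0.    1.37 -1.61]
```

View pics/w4.png

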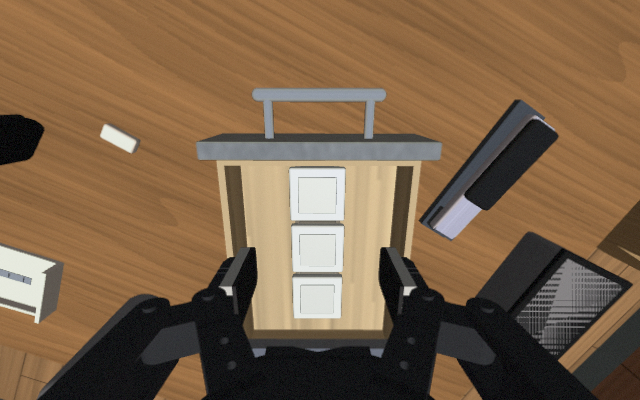

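The wrist view shows all three tubs upright in a row in the drawer, at (317,195), (317,248) and (317,297), all clear of the walls. The handle is at y≈95. Next I push the drawer shut by its handle with closed fingers.

Emit:
step_arm(plan=[{"offset":[3,0,0],"rot":[0,0,0],"gripper":3},{"offset":[6.5,0,0],"rot":[0,0,0],"gripper":0},{"offset":[10,0,0],"rot":[0,0,0],"gripper":0},{"offset":[13.3,0,0],"rot":[0,0,0],"gripper":0},{"offset":[13.3,0,3],"rot":[0,0,0],"gripper":0},{"offset":[13.3,0,7],"rot":[0,0,0],"gripper":0},{"offset":[13.3,0,10.5],"rot":[0,0,0],"gripper":0},{"offset":[13.3,0,13],"rot":[0,0,0],"gripper":0},{"offset":[13.3,0,13],"rot":[0,0,0],"gripper":0},{"offset":[13.3,0,13],"rot":[0,0,0],"gripper":0}])

```text
time_s: 23.75
eef_pos: [331.8, 273.8, 177.9]
ee_rot: [-0.001, -0.229, 0.973, -0.0]
force: [0.2, 0.2, -0.3]
grip_width: 0.004
grip_force: 0.0
```

Emit:
step_arm(plan=[{"offset":[-1,0,0],"rot":[0,0,0],"gripper":0},{"offset":[-2,0,0],"rot":[0,0,0],"gripper":0},{"offset":[-3,0,0],"rot":[0,0,0],"gripper":0},{"offset":[-4.2,0,0],"rot":[0,0,0],"gripper":0},{"offset":[-5.5,0,0],"rot":[0,0,0],"gripper":0},{"offset":[-7,0,0],"rot":[0,0,0],"gripper":0},{"offset":[-8.5,0,0],"rot":[0,0,0],"gripper":0},{"offset":[-10,0,0],"rot":[0,0,0],"gripper":0},{"offset":[-11.5,0,0],"rot":[0,0,0],"gripper":0},{"offset":[-12.5,0,0],"rot":[0,0,0],"gripper":0},{"offset":[-13,0,0],"rot":[0,0,0],"gripper":0},{"offset":[-13,0,0],"rot":[0,0,0],"gripper":0}])

```text
time_s: 24.95
eef_pos: [448.7, 332.2, 177.9]
ee_rot: [0.0, -0.229, 0.973, 0.0]
force: [-0.4, 0.2, 0.6]
grip_width: 0.004
grip_force: 0.0
```

```bash
python3 -c "
from h import *
s=st()"
```

```text
t 24.9 tcp [448.7 332.2 177.9] yawY 116.5 zax [ 0.  0. -1.] grip 0.3 0.0 F [-0.4  0.2  0.6]
```

Emit:
step_arm(plan=[{"offset":[-1,0,0],"rot":[0,0,0],"gripper":0},{"offset":[-2.2,0,0],"rot":[0,0,0],"gripper":0},{"offset":[-3.5,0,0],"rot":[0,0,0],"gripper":0},{"offset":[-4.7,0,0],"rot":[0,0,0],"gripper":0},{"offset":[-5.7,0,0],"rot":[0,0,0],"gripper":0},{"offset":[-6.5,0,0],"rot":[0,0,0],"gripper":0},{"offset":[-7,0,0],"rot":[0,0,0],"gripper":0},{"offset":[-7,0,0],"rot":[0,0,0],"gripper":0}])

```text
time_s: 25.75
eef_pos: [511.1, 363.3, 177.9]
ee_rot: [0.0, -0.229, 0.973, 0.0]
force: [0.1, 0.6, -0.2]
grip_width: -0.003
grip_force: 0.0
```

Emit:
step_arm(plan=[{"offset":[-0.3,0,0],"rot":[0,0,0],"gripper":0},{"offset":[-0.6,0,0],"rot":[0,0,0],"gripper":0},{"offset":[-0.6,0,0],"rot":[0,0,0],"gripper":0}])

```text
time_s: 26.05
eef_pos: [516.4, 366.0, 178.0]
ee_rot: [0.0, -0.229, 0.973, 0.0]
force: [-0.1, -0.5, -0.1]
grip_width: -0.004
grip_force: 0.0
```

Emit:
step_arm(plan=[{"offset":[-0.2,0,0],"rot":[0,0,0],"gripper":0},{"offset":[-0.4,0,0],"rot":[0,0,0],"gripper":0},{"offset":[-0.4,0,0],"rot":[0,0,0],"gripper":0}])

```text
time_s: 26.35
eef_pos: [518.7, 367.2, 177.9]
ee_rot: [-0.002, -0.23, 0.973, -0.001]
force: [-9.4, -5.3, 5.8]
grip_width: 0.005
grip_force: 5.5
```

Emit:
step_arm(plan=[{"offset":[-0.2,0,0],"rot":[0,0,0],"gripper":0},{"offset":[-0.2,0,0],"rot":[0,0,0],"gripper":0}])

```text
time_s: 26.55
eef_pos: [519.1, 367.5, 177.8]
ee_rot: [-0.005, -0.23, 0.973, -0.001]
force: [-19.4, -11.3, 11.4]
grip_width: -0.004
grip_force: 11.6
```

Emit:
step_arm(plan=[{"offset":[1,0,0],"rot":[0,0,0],"gripper":0},{"offset":[2.5,0,0],"rot":[0,0,0],"gripper":0},{"offset":[3.5,0,-2],"rot":[0,0,0],"gripper":0},{"offset":[3.5,0,-6],"rot":[0,0,0],"gripper":0},{"offset":[3.5,0,-11],"rot":[0,0,0],"gripper":0},{"offset":[3.5,0,-16],"rot":[0,0,0],"gripper":0},{"offset":[3.5,0,-20],"rot":[0,0,0],"gripper":4},{"offset":[3.5,0,-20],"rot":[0,0,0],"gripper":5}])

```text
time_s: 27.35
eef_pos: [490.7, 353.2, 384.3]
ee_rot: [0.006, -0.229, 0.973, 0.001]
force: [-0.3, -0.1, -0.1]
grip_width: 0.334
grip_force: 0.0
```

```bash
cat >> m.py <<'E'
def crown(c,P,u0,u1,v0,v1,z0=132,z1=156):
    "crown pad by depth band: lid of band on z=145 plane"
    Q=P[v0:v1,u0:u1]; m=(Q[...,2]>z0)&(Q[...,2]<z1); return m
E
python3 - <<'E'
from m import *
s=st(); s,c=shot(); save(c,"w5.png"); t=capture("top"); P=cloud(t)
def reg(name,u0,u1,v0,v1,z0,z1):
    Q=P[v0:v1,u0:u1].reshape(-1,3); Q=Q[(Q[:,2]>z0)&(Q[:,2]<z1)]; print(name,len(Q),np.nanmedian(Q,0).round(1),rect(Q)); return Q
reg("A",310,365,195,232,139,152); reg("B",385,450,262,310,139,152)
print(goto(s,[351.2,-289,390],-25),goto(s,[572,-56,390],-9.8),s["joints"].round(2))
cv2.imwrite("pics/t5.png",cv2.resize(t["color"][110:320,90:510,::-1],None,fx=1.9,fy=1.9))
E
```

```text
t 27.4 tcp [490.7 353.2 384.3] yawY 116.5 zax [ 0.01   0.005 -1.   ] grip 28.4 0.0 F [-0.3 -0.1 -0.1]
A 165 [570.9 -56.3 144.8] (array([572. , -55.8]), array([58.5, 24.8]), 79.1)
B 174 [ 350.4 -291.4  145.2] (array([ 349.8, -292.3]), array([54.9, 23.8]), 64.6)
(array([ 41.16, -51.23,  -1.02]), np.float64(-38.5)) (array([ 11.  , -40.24,  -0.68]), np.float64(-53.7)) [ 0.43  0.45  1.09  0.    1.59 -1.6 ]
```

View pics/t5.png

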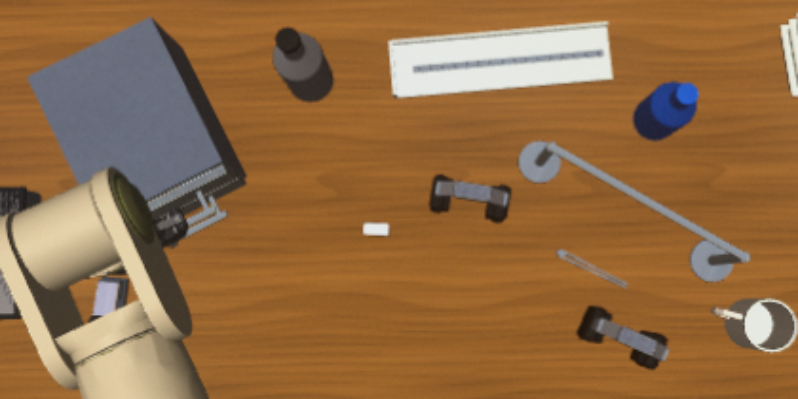

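The zoomed top view shows the drawer shut, with both handles aligned, and nothing else disturbed. The muffs are at about (470,195) and (622,338) in the zoom, and the rail runs from (550,148) to (745,258). Next I go to the muff nearer the middle.

Emit:
step_arm(plan=[{"offset":[0.9,-3.3,0.3],"rot":[0,0,8],"gripper":5},{"offset":[1.8,-6.7,0.6],"rot":[0,0,16],"gripper":5},{"offset":[2.8,-10,1],"rot":[0,0,24],"gripper":5},{"offset":[3.7,-13.5,1.3],"rot":[0,0,32],"gripper":5},{"offset":[4.7,-17,1.6],"rot":[0,0,40],"gripper":5},{"offset":[5.7,-21,2],"rot":[0,0,48],"gripper":5},{"offset":[6.8,-25,2.4],"rot":[0,0,56],"gripper":5},{"offset":[7.9,-29,2.8],"rot":[0,0,64],"gripper":5},{"offset":[9,-33,3.2],"rot":[0,0,72],"gripper":5},{"offset":[10,-36.5,3.6],"rot":[0,0,80],"gripper":5},{"offset":[10.6,-39,3.8],"rot":[0,0,88],"gripper":5},{"offset":[11,-40.2,3.9],"rot":[0,0,95],"gripper":5}])

```text
time_s: 28.65
eef_pos: [571.3, -58.1, 336.5]
ee_rot: [-0.002, 0.566, 0.825, -0.001]
force: [-0.4, 0.3, -0.3]
grip_width: 0.587
grip_force: 0.0
```

Emit:
step_arm(plan=[{"offset":[0,0,0],"rot":[0,0,8],"gripper":5},{"offset":[0,0,0],"rot":[0,0,16],"gripper":5},{"offset":[0,0,0],"rot":[0,0,24],"gripper":5},{"offset":[0,0,0],"rot":[0,0,32],"gripper":5},{"offset":[0,0,0],"rot":[0,0,32],"gripper":5},{"offset":[0,0,0],"rot":[0,0,32],"gripper":5}])

```text
time_s: 29.25
eef_pos: [571.2, -55.9, 337.8]
ee_rot: [-0.001, 0.768, 0.641, -0.001]
force: [-0.7, 0.1, 0.1]
grip_width: 0.587
grip_force: 0.0
```

```bash
cat >> m.py <<'E'
def wcrown():
    s=st(); s,c=shot(); P=cloud(c,s); m=((P[...,2]>138)&(P[...,2]<152)).astype(np.uint8)
    n,l,sts,ce=cv2.connectedComponentsWithStats(m)
    for i in range(1,n):
        if sts[i,4]<300: continue
        W=onz(c,np.argwhere(l==i)[:,::-1],145,s); r=rect(W); Q=P[l==i]
        print(ce[i].round(0),sts[i,4],r,"z max/med",np.percentile(Q[:,2],[50,95]).round(1))
        print("   moves",[goto(s,[*r[0],s["eef_pos"][2]],r[2]+k) for k in(0,90)])
    return s,c
E
python3 - <<'E'
from m import *
s,c=wcrown(); save(c,"w6.png"); print(s["joints"].round(2))
E
```

```text
t 29.2 tcp [571.2 -55.9 337.8] yawY -10.3 zax [-0.002  0.001 -1.   ] grip 49.9 0.0 F [-0.7  0.1  0.1]
[322. 192.] 1378 (array([574.4, -57.2]), array([55.4, 23.1]), 79.2) z max/med [145.  146.2]
   moves [(array([-0.08,  0.34, -0.  ]), np.float64(-89.5)), (array([-0.08,  0.34, -0.  ]), np.float64(0.5))]
[-0.3   0.4   1.28 -0.    1.46 -0.12]
```

View pics/w6.png

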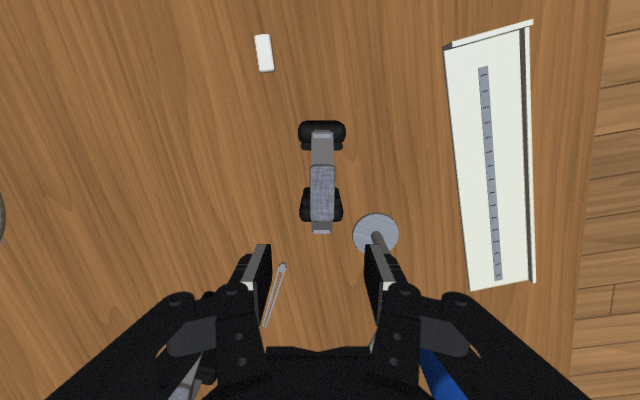

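The wrist view shows the crown pad at (322,192), seen end-on between its two cups. The fingers lie on either side of its short axis, and the way down is free.

Emit:
step_arm(plan=[{"offset":[-0.1,0.3,3],"rot":[0,0,0.5],"gripper":5},{"offset":[-0.1,0.3,6.5],"rot":[0,0,0.5],"gripper":5},{"offset":[-0.1,0.3,10],"rot":[0,0,0.5],"gripper":5},{"offset":[-0.1,0.3,12.5],"rot":[0,0,0.5],"gripper":5},{"offset":[-0.1,0.3,14],"rot":[0,0,0.5],"gripper":5},{"offset":[-0.1,0.3,14],"rot":[0,0,0.5],"gripper":5},{"offset":[-0.1,0.3,14],"rot":[0,0,0.5],"gripper":1.8},{"offset":[-0.1,0.3,14],"rot":[0,0,0.5],"gripper":1.8},{"offset":[-0.1,0.3,14],"rot":[0,0,0.5],"gripper":1.8},{"offset":[-0.1,0.3,14],"rot":[0,0,0.5],"gripper":1.8},{"offset":[-0.1,0.3,14],"rot":[0,0,0.5],"gripper":1.8},{"offset":[-0.1,0.3,14],"rot":[0,0,0.5],"gripper":1.8}], squeeze=40)

```text
time_s: 30.5
eef_pos: [574.6, -57.6, 200.2]
ee_rot: [0.001, 0.771, 0.636, 0.001]
force: [0.8, -0.0, 5.7]
grip_width: 0.27
grip_force: 40.8
```

```bash
python3 - <<'E'
from m import *
s=st()
# refine the bar from the first top view: pixels in bar depth band cast on z=158
import pickle
_,d=pickle.load(open("cap0.pkl","rb")); c=d["top"]; P=cloud(c)
m=np.zeros(P.shape[:2],bool); m[180:255,370:490]=True; m&=(P[...,2]>148)&(P[...,2]<170)
W=onz(c,np.argwhere(m)[:,::-1],159,None); print(rect(W)); l=cv2.fitLine(W[:,:2].astype(np.float32),cv2.DIST_HUBER,0,.01,.01).ravel(); print(l,np.degrees(np.arctan2(l[1],l[0])))
E
```

```text
t 30.5 tcp [574.6 -57.6 200.2] yawY -11.0 zax [ 0.003 -0.001 -1.   ] grip 22.9 40.8 F [ 0.8 -0.   5.7]
(array([ 550.5, -310.4]), array([334.3,  15.2]), 58.7)
[ 5.1525712e-01  8.5703564e-01  5.5026166e+02 -3.1204462e+02] 58.98535
```

Emit:
step_arm(plan=[{"offset":[0,0,-1],"rot":[0,0,0],"gripper":1.8},{"offset":[0,0,-3],"rot":[0,0,0],"gripper":1.8},{"offset":[0,0,-6],"rot":[0,0,0],"gripper":1.8},{"offset":[0,0,-9],"rot":[0,0,0],"gripper":1.8},{"offset":[0,0,-12],"rot":[0,0,0],"gripper":1.8},{"offset":[0,0,-15],"rot":[0,0,0],"gripper":1.8},{"offset":[0,0,-17.5],"rot":[0,0,0],"gripper":1.8},{"offset":[0,0,-19],"rot":[0,0,0],"gripper":1.8},{"offset":[0,0,-19],"rot":[0,0,0],"gripper":1.8}])

```text
time_s: 31.4
eef_pos: [574.1, -57.4, 391.2]
ee_rot: [0.002, 0.771, 0.636, 0.001]
force: [0.2, 0.3, -2.5]
grip_width: 0.267
grip_force: 39.8
```

```bash
python3 - <<'E'
from m import *
s=st(); print(goto(s,[580.4,-263.9,388],58.9), s["joints"].round(2))
E
```

```text
t 31.4 tcp [574.1 -57.4 391.2] yawY -11.0 zax [ 0.003 -0.001 -1.   ] grip 22.7 39.8 F [ 0.2  0.3 -2.5]
(array([-20.16,   4.55,   0.34]), np.float64(-69.9)) [-0.3   0.39  1.17  0.    1.58 -0.11]
```

Emit:
step_arm(plan=[{"offset":[-1.2,0.3,0],"rot":[0,0,-5],"gripper":1.8},{"offset":[-3,0.7,0],"rot":[0,0,-11],"gripper":1.8},{"offset":[-5,1.1,0],"rot":[0,0,-18],"gripper":1.8},{"offset":[-7,1.6,0],"rot":[0,0,-25],"gripper":1.8},{"offset":[-9,2,0],"rot":[0,0,-32],"gripper":1.8},{"offset":[-11,2.5,0],"rot":[0,0,-39],"gripper":1.8},{"offset":[-13,3,0],"rot":[0,0,-46],"gripper":1.8},{"offset":[-15,3.4,0],"rot":[0,0,-53],"gripper":1.8},{"offset":[-17,3.9,0],"rot":[0,0,-60],"gripper":1.8},{"offset":[-19,4.3,0],"rot":[0,0,-66],"gripper":1.8},{"offset":[-20.2,4.6,0],"rot":[0,0,-70],"gripper":1.8},{"offset":[-20.2,4.6,0],"rot":[0,0,-70],"gripper":1.8}])

```text
time_s: 32.6
eef_pos: [580.5, -265.8, 387.1]
ee_rot: [-0.001, 0.268, 0.964, 0.0]
force: [-0.5, 0.4, -2.2]
grip_width: 0.266
grip_force: 39.8
```

```bash
python3 - <<'E'
from m import *
s,c=shot(); st(); save(c,"w7.png"); P=cloud(c,s)
import pickle; pickle.dump((s,c,P),open("cap7.pkl","wb")); print(goto(s,[580.4,-263.9,250],58.9), s["joints"].round(2))
m=((P[...,2]>140)&(P[...,2]<168)); print(m.sum()); W=P[m]; 
d=np.array([.5165,.8563]); n=np.array([.8563,-.5165]); q=(W[:,:2]-[552,-311]); k=abs(q@n)<25; W=W[k]
l=cv2.fitLine(W[:,:2].astype(np.float32),cv2.DIST_HUBER,0,.01,.01).ravel(); print(k.sum(),np.degrees(np.arctan2(l[1],l[0])),"bar offset from (552,-311):",np.median((W[:,:2]-[552,-311])@n),(q[k]@d).min(),(q[k]@d).max())
E
```

```text
t 32.6 tcp [ 580.6 -264.7  387.5] yawY 58.9 zax [-0.002  0.002 -1.   ] grip 22.9 39.8 F [ 0.1  0.4 -1.9]
(array([ 0.07,  0.16, 13.71]), np.float64(0.1)) [-0.61  0.55  0.94 -0.    1.66 -1.64]
3311
3102 58.631947 bar offset from (552,-311): 0.5989579987076377 -169.8176050566506 165.8721704539844
```

View pics/w7.png

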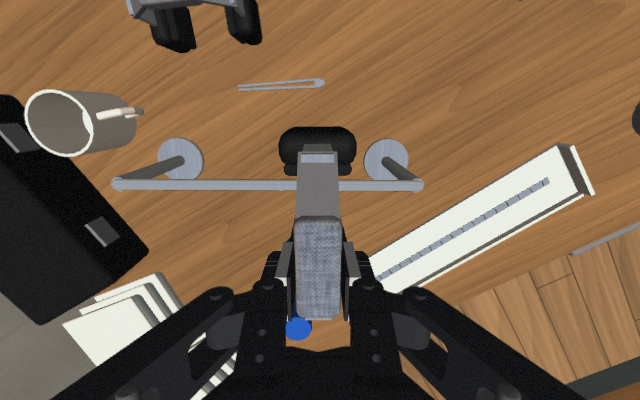

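The wrist view shows the muff held straight, its crown at (318,265), centred over the bar, which runs at v≈185. The bar's fit agrees with the estimate to 1 mm.

Emit:
step_arm(plan=[{"offset":[0,0.1,1.5],"rot":[0,0,0],"gripper":1.8},{"offset":[0,0.1,3.5],"rot":[0,0,0],"gripper":1.8},{"offset":[0,0.1,5.5],"rot":[0,0,0],"gripper":1.8},{"offset":[0,0.1,7.5],"rot":[0,0,0],"gripper":1.8},{"offset":[0,0.1,9.5],"rot":[0,0,0],"gripper":1.8},{"offset":[0,0.1,11.5],"rot":[0,0,0],"gripper":1.8},{"offset":[0,0.1,13],"rot":[0,0,0],"gripper":1.8},{"offset":[0,0.1,14],"rot":[0,0,0],"gripper":1.8},{"offset":[0,0.1,14.6],"rot":[0,0,0],"gripper":1.8},{"offset":[0,0.1,14.8],"rot":[0,0,0],"gripper":1.8},{"offset":[0,0.1,14.8],"rot":[0,0,0],"gripper":1.8}])

```text
time_s: 33.75
eef_pos: [581.4, -263.5, 241.2]
ee_rot: [0.0, 0.267, 0.964, -0.0]
force: [0.6, 0.5, -1.9]
grip_width: 0.274
grip_force: 39.8
```

Emit:
step_arm(plan=[{"offset":[0,0,0.1],"rot":[0,0,0],"gripper":1.8},{"offset":[0,0,0.2],"rot":[0,0,0],"gripper":1.8},{"offset":[0,0,0.2],"rot":[0,0,0],"gripper":1.8}])

```text
time_s: 34.05
eef_pos: [581.3, -263.6, 239.0]
ee_rot: [0.0, 0.267, 0.964, -0.0]
force: [0.2, -0.7, -2.3]
grip_width: 0.271
grip_force: 39.8
```

Emit:
step_arm(plan=[{"offset":[0,0,0.1],"rot":[0,0,0],"gripper":1.8},{"offset":[0,0,0.15],"rot":[0,0,0],"gripper":1.8},{"offset":[0,0,0.15],"rot":[0,0,0],"gripper":1.8}])

```text
time_s: 34.35
eef_pos: [581.3, -263.6, 237.3]
ee_rot: [-0.0, 0.267, 0.964, 0.0]
force: [0.8, -0.2, -1.4]
grip_width: 0.267
grip_force: 39.8
```

Emit:
step_arm(plan=[{"offset":[0,0,0.05],"rot":[0,0,0],"gripper":1.8},{"offset":[0,0,0.1],"rot":[0,0,0],"gripper":1.8},{"offset":[0,0,0.1],"rot":[0,0,0],"gripper":1.8}])

```text
time_s: 34.65
eef_pos: [581.4, -263.6, 237.1]
ee_rot: [0.0, 0.267, 0.964, -0.0]
force: [-1.2, 1.4, 4.9]
grip_width: 0.268
grip_force: 40.6
```

Emit:
step_arm(plan=[{"offset":[0,0,0],"rot":[0,0,0],"gripper":2.6},{"offset":[0,0,0],"rot":[0,0,0],"gripper":3},{"offset":[0,0,0],"rot":[0,0,0],"gripper":4},{"offset":[0,0,0],"rot":[0,0,0],"gripper":4.5},{"offset":[0,0,0],"rot":[0,0,0],"gripper":4.5},{"offset":[0,0,-1],"rot":[0,0,0],"gripper":4.5},{"offset":[0,0,-3],"rot":[0,0,0],"gripper":4.5},{"offset":[0,0,-6],"rot":[0,0,0],"gripper":4.5},{"offset":[0,0,-9],"rot":[0,0,0],"gripper":4.5},{"offset":[0,0,-11],"rot":[0,0,0],"gripper":4.5},{"offset":[0,0,-11],"rot":[0,0,0],"gripper":4.5}])

```text
time_s: 35.75
eef_pos: [581.6, -263.8, 350.3]
ee_rot: [0.003, 0.267, 0.964, -0.001]
force: [-0.0, 0.1, -0.1]
grip_width: 0.525
grip_force: 0.0
```

```bash
cat >> m.py <<'E'
def hung(s,c,P,s0=None):
    n=np.array([.8563,-.5165]); d=np.array([.5165,.8563])
    m=((P[...,2]>172)&(P[...,2]<192)).astype(np.uint8); k,l,sts,ce=cv2.connectedComponentsWithStats(m)
    for i in range(1,k):
        if sts[i,4]<300: continue
        W=onz(c,np.argwhere(l==i)[:,::-1],182,s); r=rect(W); q=np.array(r[0])-[552.5,-311.3]
        print("crown?",ce[i].round(0),sts[i,4],r,"x_rail",(q@n).round(1),"y_rail",(q@d).round(1),"z",np.percentile(P[l==i][:,2],[20,50,90]).round(1))
E
python3 - <<'E'
from m import *
s=st(); s,c=shot(); save(c,"w8.png"); P=cloud(c,s); hung(s,c,P)
t=capture("top"); T=cloud(t)
Q=T[262:310,385:450].reshape(-1,3); Q=Q[(Q[:,2]>139)&(Q[:,2]<152)]; print("B",len(Q),rect(Q))
print(goto(s,[351,-291,340],-25.5),s["joints"].round(2))
E
```

```text
t 35.8 tcp [ 581.6 -263.8  350.3] yawY 59.0 zax [ 0.005 -0.004 -1.   ] grip 44.6 0.0 F [-0.   0.1 -0.1]
crown? [318. 196.] 1738 (array([ 578.4, -263.6]), array([23.5, 58.1]), 59.8) x_rail -2.5 y_rail 54.2 z [180.7 181.8 182.9]
crown? [293. 339.] 451 (array([ 695.5, -362.3]), array([32.3, 22.8]), 51.3) x_rail 148.8 y_rail 30.2 z [179.  185.  190.1]
B 124 (array([ 346.8, -299.4]), array([40.3, 23.4]), 64.3)
(array([ 18.38, -14.2 ,   0.92]), np.float64(84.5)) [-0.61  0.55  1.03  0.    1.56 -1.64]
```

View pics/w8.png

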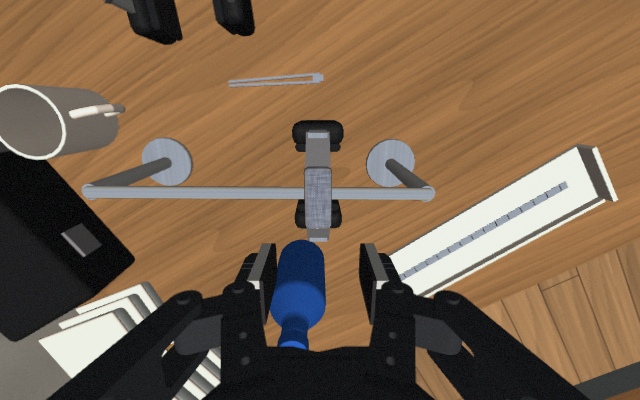

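The first muff hangs squarely on the bar at (318,196), with its crown 2 mm off the line and at the right height. Next is the second muff.

Emit:
step_arm(plan=[{"offset":[1.5,-1.2,0],"rot":[0,0,8],"gripper":5},{"offset":[3.3,-2.6,0.1],"rot":[0,0,16],"gripper":5},{"offset":[5.2,-4,0.2],"rot":[0,0,24],"gripper":5},{"offset":[7.1,-5.5,0.3],"rot":[0,0,32],"gripper":5},{"offset":[9,-7,0.4],"rot":[0,0,40],"gripper":5},{"offset":[11,-8.5,0.5],"rot":[0,0,48],"gripper":5},{"offset":[13,-10,0.6],"rot":[0,0,56],"gripper":5},{"offset":[15,-11.6,0.7],"rot":[0,0,64],"gripper":5},{"offset":[17,-13.1,0.8],"rot":[0,0,72],"gripper":5},{"offset":[18.4,-14.2,0.9],"rot":[0,0,80],"gripper":5},{"offset":[18.4,-14.2,0.9],"rot":[0,0,84.5],"gripper":5},{"offset":[18.4,-14.2,0.9],"rot":[0,0,84.5],"gripper":5}])

```text
time_s: 37.05
eef_pos: [350.0, -290.5, 336.5]
ee_rot: [-0.001, 0.846, 0.533, -0.0]
force: [-0.2, 0.3, -0.7]
grip_width: 0.586
grip_force: 0.0
```

```bash
python3 - <<'E'
from m import *
s,c=wcrown(); save(c,"w9.png"); print(s["joints"].round(2))
E
```

```text
t 37.0 tcp [ 350.  -290.5  336.5] yawY -25.6 zax [-0.001  0.001 -1.   ] grip 49.8 0.0 F [-0.2  0.3 -0.7]
[503.  39.] 598 (array([ 538. , -239.8]), array([23.6, 19.6]), 69.6) z max/med [148.9 151.5]
   moves [(array([ 1.269e+01,  1.477e+01, -1.000e-02]), np.float64(84.8)), (array([ 1.269e+01,  1.477e+01, -1.000e-02]), np.float64(-5.2))]
[321. 191.] 1418 (array([ 352. , -291.4]), array([55.9, 23.7]), 64.4) z max/med [145.  146.2]
   moves [(array([ 0.01,  0.22, -0.  ]), np.float64(-90.0)), (array([ 0.01,  0.22, -0.  ]), np.float64(0.0))]
[-0.95  0.13  1.64  0.    1.37 -0.51]
```

Emit:
step_arm(plan=[{"offset":[0,0.2,3],"rot":[0,0,0],"gripper":5},{"offset":[0,0.2,6.5],"rot":[0,0,0],"gripper":5},{"offset":[0,0.2,10],"rot":[0,0,0],"gripper":5},{"offset":[0,0.2,12.5],"rot":[0,0,0],"gripper":5},{"offset":[0,0.2,13.8],"rot":[0,0,0],"gripper":5},{"offset":[0,0.2,13.8],"rot":[0,0,0],"gripper":5},{"offset":[0,0.2,13.8],"rot":[0,0,0],"gripper":1.8},{"offset":[0,0.2,13.8],"rot":[0,0,0],"gripper":1.8},{"offset":[0,0.2,13.8],"rot":[0,0,0],"gripper":1.8},{"offset":[0,0.2,13.8],"rot":[0,0,0],"gripper":1.8},{"offset":[0,0.2,13.8],"rot":[0,0,0],"gripper":1.8},{"offset":[0,0.2,13.8],"rot":[0,0,0],"gripper":1.8}], squeeze=40)

```text
time_s: 38.3
eef_pos: [352.5, -291.8, 200.3]
ee_rot: [0.001, 0.846, 0.534, 0.0]
force: [-0.4, 0.5, 6.7]
grip_width: 0.269
grip_force: 40.5
```

Emit:
step_arm(plan=[{"offset":[0,0,-1],"rot":[0,0,0],"gripper":1.8},{"offset":[0,0,-3],"rot":[0,0,0],"gripper":1.8},{"offset":[0,0,-6],"rot":[0,0,0],"gripper":1.8},{"offset":[0,0,-9],"rot":[0,0,0],"gripper":1.8},{"offset":[0,0,-12],"rot":[0,0,0],"gripper":1.8},{"offset":[0,0,-15],"rot":[0,0,0],"gripper":1.8},{"offset":[0,0,-18],"rot":[0,0,0],"gripper":1.8},{"offset":[0,0,-20],"rot":[0,0,0],"gripper":1.8},{"offset":[0,0,-21],"rot":[0,0,0],"gripper":1.8},{"offset":[0,0,-21],"rot":[0,0,0],"gripper":1.8}])

```text
time_s: 39.3
eef_pos: [352.3, -291.5, 410.3]
ee_rot: [0.001, 0.846, 0.534, 0.0]
force: [0.5, 0.1, -1.2]
grip_width: 0.27
grip_force: 39.6
```

```bash
python3 - <<'E'
from m import *
s=st(); print(goto(s,[524.1,-358.4,410],58.9), s["joints"].round(2))
E
```

```text
t 39.3 tcp [ 352.3 -291.5  410.3] yawY -25.5 zax [ 0.001 -0.001 -1.   ] grip 22.9 39.6 F [ 0.5  0.1 -1.2]
(array([ 1.35, 18.39,  0.05]), np.float64(-84.4)) [-0.95  0.1   1.48  0.    1.55 -0.5 ]
```

Emit:
step_arm(plan=[{"offset":[0.1,1,0],"rot":[0,0,-6],"gripper":1.8},{"offset":[0.2,2.5,0],"rot":[0,0,-14],"gripper":1.8},{"offset":[0.3,4.2,0],"rot":[0,0,-22],"gripper":1.8},{"offset":[0.4,6,0],"rot":[0,0,-30],"gripper":1.8},{"offset":[0.6,8,0],"rot":[0,0,-38],"gripper":1.8},{"offset":[0.7,10,0],"rot":[0,0,-46],"gripper":1.8},{"offset":[0.8,12,0],"rot":[0,0,-54],"gripper":1.8},{"offset":[1,14,0],"rot":[0,0,-62],"gripper":1.8},{"offset":[1.1,16,0],"rot":[0,0,-70],"gripper":1.8},{"offset":[1.2,17.4,0],"rot":[0,0,-77],"gripper":1.8},{"offset":[1.3,18.2,0],"rot":[0,0,-82],"gripper":1.8},{"offset":[1.3,18.4,0],"rot":[0,0,-84.4],"gripper":1.8}])

```text
time_s: 40.5
eef_pos: [524.7, -359.1, 407.0]
ee_rot: [-0.002, 0.266, 0.964, 0.001]
force: [0.8, -0.3, -1.5]
grip_width: 0.271
grip_force: 39.6
```

Emit:
step_arm(plan=[{"offset":[0,0,0.5],"rot":[0,0,0],"gripper":1.8},{"offset":[0,0,1],"rot":[0,0,0],"gripper":1.8},{"offset":[0,0,1],"rot":[0,0,0],"gripper":1.8}])

```text
time_s: 40.8
eef_pos: [523.8, -358.8, 397.9]
ee_rot: [-0.001, 0.268, 0.963, 0.001]
force: [0.1, 1.0, -0.9]
grip_width: 0.266
grip_force: 39.6
```

```bash
python3 - <<'E'
from m import *
s=st(); print(goto(s,[524.1,-358.4,241],58.9), s["joints"].round(2))
E
```

```text
t 40.8 tcp [ 523.8 -358.8  397.9] yawY 58.9 zax [-0.002  0.002 -1.   ] grip 22.6 39.6 F [ 0.1  1.  -0.9]
(array([-0.05,  0.04, 15.69]), np.float64(-0.0)) [-0.78  0.54  0.93 -0.    1.68 -1.81]
```

Emit:
step_arm(plan=[{"offset":[0,0,1.5],"rot":[0,0,0],"gripper":1.8},{"offset":[0,0,3.5],"rot":[0,0,0],"gripper":1.8},{"offset":[0,0,5.5],"rot":[0,0,0],"gripper":1.8},{"offset":[0,0,7.5],"rot":[0,0,0],"gripper":1.8},{"offset":[0,0,9.5],"rot":[0,0,0],"gripper":1.8},{"offset":[0,0,11.5],"rot":[0,0,0],"gripper":1.8},{"offset":[0,0,13],"rot":[0,0,0],"gripper":1.8},{"offset":[0,0,14.3],"rot":[0,0,0],"gripper":1.8},{"offset":[0,0,15.2],"rot":[0,0,0],"gripper":1.8},{"offset":[0,0,15.9],"rot":[0,0,0],"gripper":1.8},{"offset":[0,0,15.9],"rot":[0,0,0],"gripper":1.8}])

```text
time_s: 41.9
eef_pos: [523.9, -358.9, 239.7]
ee_rot: [-0.0, 0.268, 0.963, 0.0]
force: [0.0, 0.7, -1.0]
grip_width: 0.271
grip_force: 39.6
```

Emit:
step_arm(plan=[{"offset":[0,0,0.1],"rot":[0,0,0],"gripper":1.8},{"offset":[0,0,0.2],"rot":[0,0,0],"gripper":1.8},{"offset":[0,0,0.2],"rot":[0,0,0],"gripper":1.8}])

```text
time_s: 42.2
eef_pos: [524.1, -359.0, 238.7]
ee_rot: [0.0, 0.268, 0.963, -0.0]
force: [-0.6, 0.0, -1.7]
grip_width: 0.272
grip_force: 39.6
```

Emit:
step_arm(plan=[{"offset":[0,0,0.1],"rot":[0,0,0],"gripper":1.8},{"offset":[0,0,0.2],"rot":[0,0,0],"gripper":1.8},{"offset":[0,0,0.2],"rot":[0,0,0],"gripper":1.8}])

```text
time_s: 42.5
eef_pos: [524.1, -359.0, 237.2]
ee_rot: [0.0, 0.268, 0.963, -0.0]
force: [-0.7, 0.4, 3.6]
grip_width: 0.269
grip_force: 40.3
```

Emit:
step_arm(plan=[{"offset":[0,0,0],"rot":[0,0,0],"gripper":2.6},{"offset":[0,0,0],"rot":[0,0,0],"gripper":3},{"offset":[0,0,0],"rot":[0,0,0],"gripper":4},{"offset":[0,0,0],"rot":[0,0,0],"gripper":4.5},{"offset":[0,0,0],"rot":[0,0,0],"gripper":4.5},{"offset":[0,0,-1],"rot":[0,0,0],"gripper":4.5},{"offset":[0,0,-3],"rot":[0,0,0],"gripper":4.5},{"offset":[0,0,-6],"rot":[0,0,0],"gripper":4.5},{"offset":[0,0,-9],"rot":[0,0,0],"gripper":4.5},{"offset":[0,0,-13],"rot":[0,0,0],"gripper":4.5},{"offset":[0,0,-15],"rot":[0,0,0],"gripper":4.5},{"offset":[0,0,-15],"rot":[0,0,0],"gripper":4.5}])

```text
time_s: 43.7
eef_pos: [524.1, -359.0, 390.6]
ee_rot: [0.003, 0.268, 0.963, -0.002]
force: [-0.3, -0.0, 0.2]
grip_width: 0.525
grip_force: 0.0
```

```bash
python3 - <<'E'
from m import *
s=st(); s,c=shot(); save(c,"w10.png"); P=cloud(c,s); hung(s,c,P)
t=capture("scene"); save(t,"s10.png")
t=capture("top"); T=cloud(t)
Q=T[205:250,160:215].reshape(-1,3); Q=Q[(Q[:,2]>120)&(Q[:,2]<138)]; print("handle etc", rect(Q))
a=np.radians(26.5); ux=np.array([np.cos(a),np.sin(a)])
print("handle along (shut expect ~643):",np.percentile(Q[:,:2]@ux,[1,5,50]).round(1))
cv2.imwrite("pics/t10.png",cv2.resize(t["color"][110:320,90:510,::-1],None,fx=1.9,fy=1.9))
E
```

```text
t 43.7 tcp [ 524.1 -359.   390.6] yawY 58.9 zax [ 0.005 -0.005 -1.   ] grip 44.6 0.0 F [-0.3 -0.   0.2]
crown? [318. 184.] 1310 (array([ 520.9, -359.2]), array([23.1, 57.8]), 59.6) x_rail -2.3 y_rail -57.3 z [180.8 181.8 182.9]
crown? [427. 184.] 1420 (array([ 577.1, -266. ]), array([25.7, 57.7]), 59.7) x_rail -2.3 y_rail 51.5 z [180.2 181.6 182.8]
handle etc (array([547.4, 375.3]), array([ 42. , 143.3]), 26.6)
handle along (shut expect ~643): [636.7 637.3 646.1]
```

View pics/w10.png

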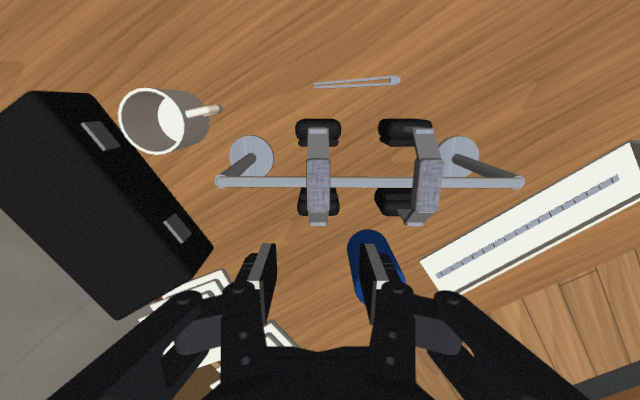

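View pics/t10.png

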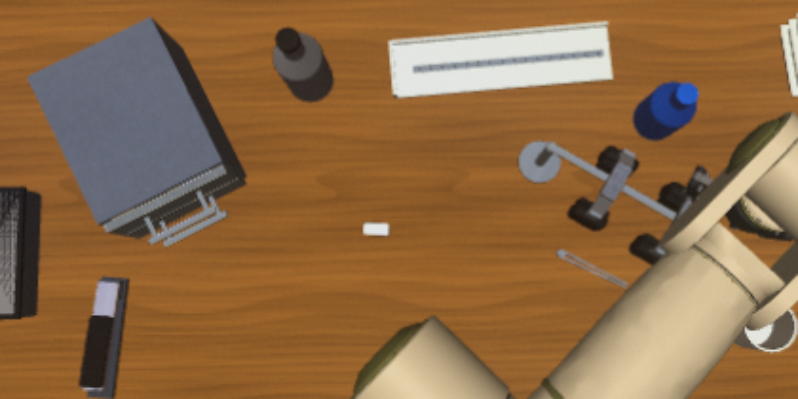

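Both muffs hang squarely on the bar at (318,184) and (427,184). The drawer is shut with its handle at the closed position, and the bystanders are in place.

```bash
python3 -c "
from rig import *
print(finish_job())"
```

```text
the job is handed in; nothing more can be done
None
```

The job is handed in: all three tubs stand upright in the drawer, which is pushed shut, and both ear defenders hang squarely on the rail, with the bystanders in view undisturbed, but the hand-in returned no verdict.

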